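Drift the stuck axle pin out of a dolly castor

TASK

The castor nearest you on the upturned bin dolly needs a new wheel, but its axle pin is stuck. With the drift punch, drive the pin from its plain end, towards its head, until it stands clear of the wheel (it may stay hanging in the boss on the head side). Lay the punch back on its wooden rest, then lift the old wheel out and set it down in the grey tray without dropping it, leaving the paint bottles, jar and pencil pot alone.

Things in the scene. Friction and masses are not known exactly. Their poses are not given: they have to be found in the camera images.
- dolly: Round plywood bin dolly, 350 mm across, 18 mm thick, upside down on the table, three castors pointing up; fixed. Origin on the table straight below the middle of the near castor's axle, which runs along the dolly's y, 83 mm up. The dolly's x points from the near castor over the board (board centre at x = 145 mm); the other castors stand near x = 207 mm, y = +-108 mm, up to 125 mm high.
- axle_hole (a point): Middle of the mouth of the 11 mm axle hole in the outer face of the near castor's -y cheek (the punch side), 83 mm above the table. Axes as the dolly's: the punch goes in level along +y. Cheeks: 4 mm steel, outer faces 42 mm apart, rounded off 12.5 mm above the axle (95.5 mm above the table). A boss 18 mm across stands 12 mm out from the other (+y) cheek.
- axle_pin (a joint): How far the pin has been driven towards its head, m. Dark steel, 10 mm across, 54 mm long, with a 16 mm head. At 0 the plain end is flush with the -y cheek and the head on the boss; it starts 1 to 5 mm in. Stiff: 10 N plus 40 N per m/s moves it, and it stays where it is left. At 0.036 or more it is clear of the wheel; it stops at 0.046, still held in the boss.
- pin_end (a point): Middle of the pin's plain end face, which the punch pushes on. It moves with the pin.
- wheel: The near castor's wheel, 80 mm across, 30 mm wide, black tread on an orange core, 0.13 to 0.21 kg, origin at its centre, axis along its y, bore 13 mm. It stands between the cheeks, 2 mm free at each side, its top about 26 mm above the cheeks' tops. When pin and punch are out it sinks 1 to 2 mm on to the fork's crown and stays standing there.
- punch: Steel drift punch, 160 mm long, 0.13 kg, lying level along its x with the tip towards +x. Origin on its axis at the middle of the knurled grip, between the uprights of the rest: tip at x = +105 mm, tail at -55 mm. Round body 14 mm across from -55 to +42 mm, then a taper to a shank 6 mm across from +50 mm to the tip.
- punch_tip (a point): Middle of the punch's tip face.
- rest: Wooden tool rest, fixed: base 120 x 70 mm (x, y), 8 mm thick, with two V-notched uprights 10 mm thick at x = -37 and +37 mm, 48 mm wide and 47 mm high. Origin at the centre of the underside. A punch lying in the notches has its axis along the rest's x, 45 mm above the table; at the start its origin lies over the rest's, tip towards the rest's +x. It stands left or right of the dolly.
- tray: Grey sheet-metal tray, fixed, 150 x 130 mm (x, y) outside and 35 mm high, walls and floor 4 mm thick. Origin at the centre of the underside. It stands on the other side of the dolly from the rest.
- red_bottle: Red paint bottle, 62 mm across, 160 mm high, origin at its base. Leave alone.
- blue_bottle: Dark blue paint bottle, 62 mm across, 160 mm high, origin at its base. Leave alone.
- water_jar: Teal jar with a white lid, 70 mm across, 90 mm high, origin at its base. Leave alone.
- pencil_pot: Blue metal pot with pencils, 66 mm across, 95 mm high (pencils to 160 mm), origin at its base. Leave alone.
There are look-alikes about, which are no part of the job. Several things have the shape of the tray; the one meant has the colours described above.

How it is judged:
By the outcome, as a careful person would: the job done as asked, in the order asked, and still so for the second after the job is handed in, with the robot touching nothing.
It also fails if it takes over 72 s, if anything falls off the work surface, if the arm or the gripper's body presses on something with over 40 N, if the wrist force passes 120 N, or if a joint passes its speed limit or range.

ROBOT

A 6-joint arm with a two-finger parallel gripper is mounted at the origin on the work surface. World frame = base frame: x ahead of the robot, y to its left, z up, the work surface at z = 0. Lengths are in m, angles in rad, forces in N, time in s.
With the tool pointing down it reaches from about 0.25 to 0.725 m from the base axis. Payload 4 kg.
Tool frame: the origin (TCP) lies at the centre of the arm's flange, where the gripper is bolted on; the fingertips stand 173 mm ahead of it and the grasp point (between the pads) lies 155 mm ahead of it; x points along the fingers, z is the direction in which the jaws open and shut, and the axes are right-handed (so a half turn about x gives the same grasp; the last joint's range is limited). The gripper opens to 85 mm and grips with 20 to 120 N. Pads are 22 mm wide; open, the fingers measure 114 mm over their backs; the gripper's body (76 mm by 85 mm) begins 54 mm behind the grasp point. The pads swing forward as they close: fully open they stand 13 mm farther back than shut.
Start: joints at [-1.194, 0.241, 0.005, 1.335, 0, 1.571], TCP at [0.184, -0.465, 0.405] pointing down, gripper open.
Joint ranges: [-2.72, 2.72], [-1.05, 1.87], [-1.09, 1.28], [-1.99, 2.15], [-1.42, 1.44], [-3.14, 3.14]. Speed limits (rad/s): [2.79, 2.79, 3.14, 3.14, 3.14, 3.14].

INTERFACE

Orientations are given as a unit quaternion [x, y, z, w].
In Python, from workcell import bot gives the robot as it stands.
- The arm moves only by the tool arm_command, never from a script. Its argument "moves" is one flat list of numbers, 7 for each row, row after row: the shift along the tool's x, y, z in m, then the turn, a rotation vector about the tool's x, y, z in rad, then the closure, from -1 (fully open) to 1 (shut). A call has 1 to 20 rows; each row shifts and turns the pose as measured when the row begins, along the tool's axes as they then stand; what a row does not reach is not made up. A row lasts 1/12 s, in which the tool goes at most 41.7 mm and 7.16 degrees, less where a joint would pass 70% of its speed; a pose out of reach is approached as far as the arm can. A call with a gripper value outside its range is refused whole. The fingers move at their own pace and stop on an object; the grip force is fixed at half the most. Time passes only in rows, so rows that do not move let the fingers close. It gives the time, the measured TCP pose, the force and the opening at its end, in the units of the state.
- bot.get_obs(): the state, without advancing time (a new reading comes with each control period).
- bot.camera(name): name is "scene" or "top"; returns the picture (400x640x3 uint8, red, green, blue); there is no depth.
- bot.get_calibration(name): a dict with "mtx" (3x3 intrinsics, pixels), "world_from_camera" (4x4, takes a point from camera to world coordinates). Camera axes: x right, y up, looking along -z (the intrinsics and any distortion apply to the point x, -y, -z); pixel columns grow to the right and rows downward; lengths in m; the calibration is good to about 2 mm. A picture is of the moment at which its call begins. get_calibration takes no time and is no camera call.
- bot.job_done(): hands the job in, once; it reports no verdict.
The state is a dict: "clock": time; "joint_pos": joint angles; "joint_vel": joint speeds; "tau": joint torques, N m; "eef_pos": TCP position; "tool_rot": TCP orientation; "ft_force": force on the tool from outside, world axes, zero at the start; "ft_torque": the same for the moment, N m; "grip_width": finger opening in m.
Only numpy, scipy, OpenCV 4.12 (cv2) and the standard library are available. Lean on these libraries where they do the work, as an engineer would, in place of code of your own. Each camera call takes 0.05 s, during which the arm holds its last target.

## Working session

There is one attempt and no reset: what is moved stays moved. The work goes in short steps, Python scripts to look and compute and a tool call to move; the robot and the scene stay as the last step left them, time stands still between calls to the robot, and variables do not carry over. Pictures are saved under pics/ and viewed, and the job is handed in when it is done.

Besides the shell and the picture viewer there is one more tool, called after "Request:" by a JSON object that holds its "name" and its "arguments". arm_command: Moves the arm, as the interface text tells. Its arguments: {"type":"object","properties":{"moves":{"type":"array"}},"required":["moves"]}

```bash
ls; mkdir -p pics; python3 - <<'E'
from workcell import bot
import cv2
for n in("scene","top"):
    im=bot.camera(n); cv2.imwrite(f"pics/{n}0.png",im[:,:,::-1])
    c=bot.get_calibration(n); print(n,c)
o=bot.get_obs(); print(o)
E
```

```text
pics
scene {'mtx': array([[439.71977745,   0.        , 320.18378611],
       [  0.        , 439.71977745, 195.1963984 ],
       [  0.        ,   0.        ,   1.        ]]), 'world_from_camera': array([[ 0.66761297, -0.5348405 ,  0.51791752,  1.14431086],
       [ 0.74438159,  0.46667398, -0.47761014, -0.54829751],
       [ 0.01374662,  0.704387  ,  0.70968302,  0.95237425],
       [ 0.        ,  0.        ,  0.        ,  1.        ]])}
top {'mtx': array([[385.14994075,   0.        , 317.29082021],
       [  0.        , 385.14994075, 202.45802337],
       [  0.        ,   0.        ,   1.        ]]), 'world_from_camera': array([[-0.00625075,  0.99565254, -0.09293521,  0.40024018],
       [-0.99979917, -0.00799216, -0.01837759,  0.0362392 ],
       [-0.01904044,  0.09280168,  0.99550254,  1.24224602],
       [ 0.        ,  0.        ,  0.        ,  1.        ]])}
{'clock': 0.1, 'joint_pos': array([-1.19400117e+00,  2.41358260e-01,  3.87037424e-03,  1.33524046e+00,
        2.30588254e-05,  1.57081422e+00]), 'joint_vel': array([ 0.00010981, -0.00062707,  0.00461689, -0.00132285, -0.00159762,
        0.00085346]), 'tau': array([-3.66863351e-04, -3.73139620e+01,  2.53009486e+01,  1.08506731e-02,
        2.43200310e-05, -4.34711339e-06]), 'eef_pos': array([ 0.18388502, -0.46469842,  0.40389575]), 'tool_rot': array([ 0.39790606,  0.58535184, -0.39712459,  0.58423117]), 'ft_force': array([ 0.46282288,  0.74773302, -0.50736813]), 'ft_torque': array([-0.07239633, -0.04821518,  0.01899772]), 'grip_width': 0.08519521305754733}
```

View pics/scene0.png

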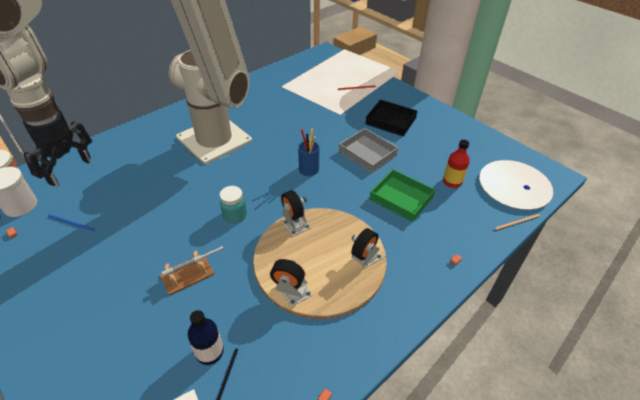

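View pics/top0.png

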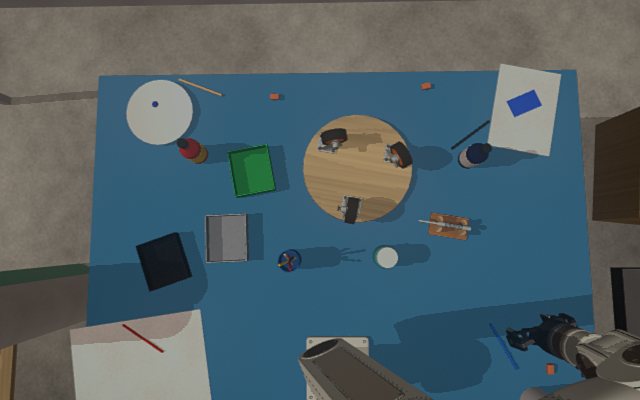

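The top view shows the near castor at (350,208), the rest with the punch at (449,226), the grey tray at (227,238), the pot at (289,260) and the jar at (387,257). Tray look-alikes are the green one at (252,171) and the black one at (164,261). Castor look-alikes are at (333,140) and (400,154). Punch look-alikes are the thin rods at (470,135), (503,345) and (200,88). Next I'll take close crops.

```bash
python3 - <<'E'
import cv2, numpy as np
t=cv2.imread("pics/top0.png"); s=cv2.imread("pics/scene0.png")
cv2.imwrite("pics/c_t.png",cv2.resize(t[160:290,300:500],None,fx=4,fy=4,interpolation=cv2.INTER_CUBIC))
a=cv2.resize(s[180:240,260:340],None,fx=7,fy=7,interpolation=cv2.INTER_CUBIC)
b=cv2.resize(s[235:300,150:240],None,fx=7,fy=7,interpolation=cv2.INTER_CUBIC)
cv2.imwrite("pics/c_s1.png",a);cv2.imwrite("pics/c_s2.png",b)
cv2.imwrite("pics/c_tr.png",cv2.resize(t[200:280,190:310],None,fx=6,fy=6,interpolation=cv2.INTER_CUBIC))
E
```

```text
(no output)
```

View pics/c_t.png

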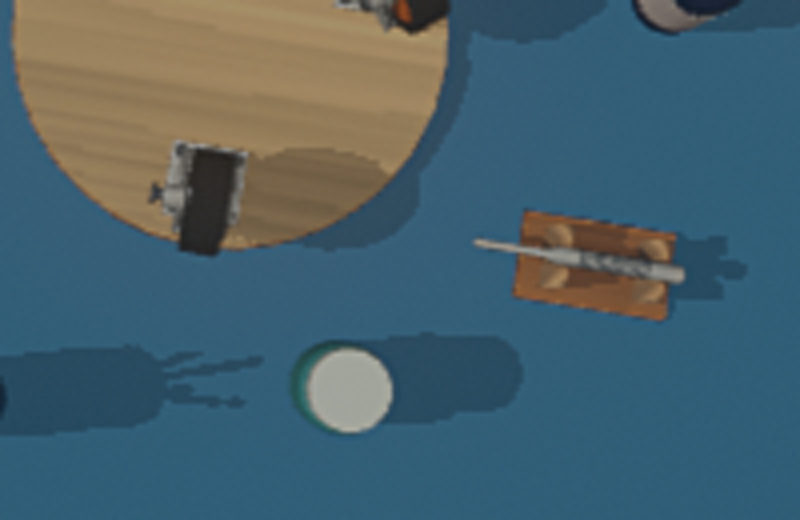

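View pics/c_s1.png

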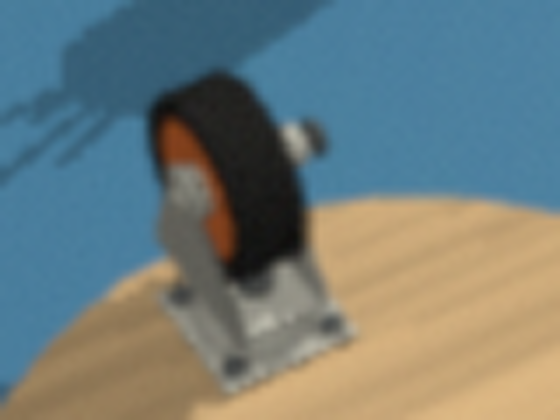

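View pics/c_s2.png

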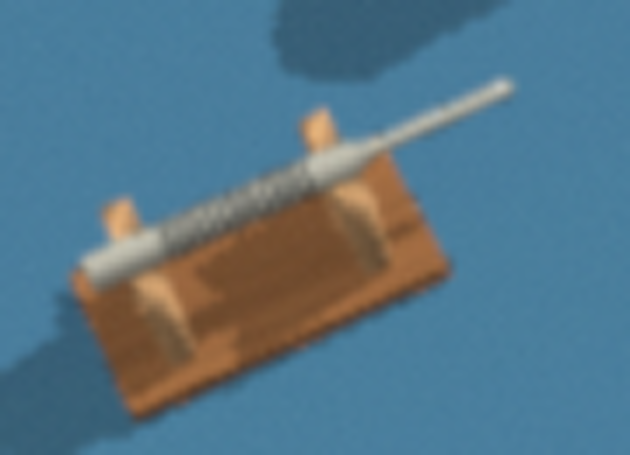

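View pics/c_tr.png

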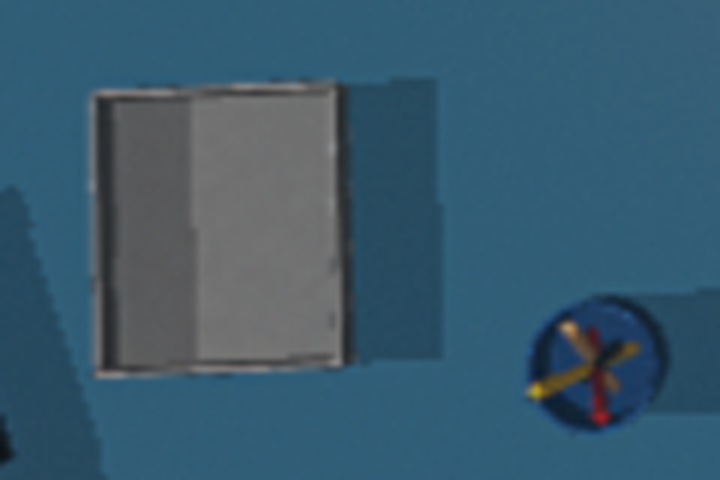

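```bash
cat > h.py <<'E'
import numpy as np, cv2
from workcell import bot
C={n:bot.get_calibration(n) for n in("scene","top")}
def proj(n,P):
    M=np.linalg.inv(C[n]["world_from_camera"]); P=np.atleast_2d(P); q=P@M[:3,:3].T+M[:3,3]
    q=q*[1,-1,-1]; u=q@C[n]["mtx"].T; return u[:,:2]/u[:,2:]
def ray(n,uv):
    uv=np.atleast_2d(np.array(uv,float)); K=C[n]["mtx"]
    d=np.c_[(uv-K[:2,2])/[K[0,0],K[1,1]],np.ones(len(uv))]*[1,-1,-1]
    T=C[n]["world_from_camera"]; d=d@T[:3,:3].T; return T[:3,3],d/np.linalg.norm(d,axis=1)[:,None]
def onz(n,uv,z):
    o,d=ray(n,uv); return o+d*((z-o[2])/d[:,2])[:,None]
def tri(us,ut):
    o1,d1=ray("scene",us);o2,d2=ray("top",ut);d1=d1[0];d2=d2[0]
    A=np.c_[d1,-d2]; s=np.linalg.lstsq(A,o2-o1,rcond=None)[0]
    p=o1+s[0]*d1;q=o2+s[1]*d2; return (p+q)/2,np.linalg.norm(p-q)
def grab(tag):
    r={}
    for n in("scene","top"):
        im=bot.camera(n)[:,:,::-1].copy(); cv2.imwrite(f"pics/{n}_{tag}.png",im); r[n]=im
    return r
def crop(tag,n,x0,y0,x1,y1,f):
    im=cv2.imread(f"pics/{n}{tag}.png")[y0:y1,x0:x1]
    cv2.imwrite(f"pics/crop.png",cv2.resize(im,None,fx=f,fy=f,interpolation=cv2.INTER_CUBIC))
E
cat > board.py <<'E'
from h import *
from scipy.optimize import least_squares
for n in("scene","top"):
    im=cv2.imread(f"pics/{n}0.png"); hsv=cv2.cvtColor(im,cv2.COLOR_BGR2HSV)
    m=((hsv[...,0]<28)&(hsv[...,0]>8)&(hsv[...,1]>50)&(hsv[...,2]>70)).astype(np.uint8)
    k,l,st,ce=cv2.connectedComponentsWithStats(m); i=1+np.argmax(st[1:,4]); 
    c=max(cv2.findContours((l==i).astype(np.uint8),cv2.RETR_EXTERNAL,cv2.CHAIN_APPROX_NONE)[0],key=len)[:,0,:]
    P=onz(n,cv2.convexHull(c)[:,0,:] if 0 else c,0.018)[:,:2]
    f=lambda p:np.hypot(*(P-p[:2]).T)-p[2]
    r=least_squares(f,[*P.mean(0),.175],loss="soft_l1",f_scale=.001)
    g=np.abs(r.fun)<.004
    print(n,st[i],r.x,g.mean())
E
python3 board.py
```

```text
scene [ 254  209  132  110 9232] [ 0.63494531 -0.07963     0.16920775] 0.4140625
top [ 303  115  109  107 7622] [ 0.62732938 -0.06850692  0.17128634] 0.6802884615384616
```

```bash
python3 - <<'E'
import cv2,numpy as np
t=cv2.imread("pics/top0.png"); s=cv2.imread("pics/scene0.png")
np.set_printoptions(linewidth=250)
a=cv2.resize(t[190:228,330:370],None,fx=16,fy=16,interpolation=cv2.INTER_NEAREST)
b=cv2.resize(s[185:240,270:315],None,fx=14,fy=10,interpolation=cv2.INTER_NEAREST) if 0 else cv2.resize(s[185:240,270:315],None,fx=10,fy=10,interpolation=cv2.INTER_NEAREST)
for im,f,x0,y0 in((a,16,330,190),(b,10,270,185)):
    for i in range(0,im.shape[1]//f,5): cv2.putText(im,str(x0+i),(i*f,9),0,.35,(0,255,255),1); im[:,i*f]=(0,200,200) if i%10==0 else im[:,i*f]
    for i in range(0,im.shape[0]//f,5): cv2.putText(im,str(y0+i),(0,i*f+9),0,.35,(0,255,255),1); im[i*f,:]=(0,200,200) if i%10==0 else im[i*f,:]
cv2.imwrite("pics/n_t.png",a);cv2.imwrite("pics/n_s.png",b)
E
```

```text
(no output)
```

View pics/n_t.png

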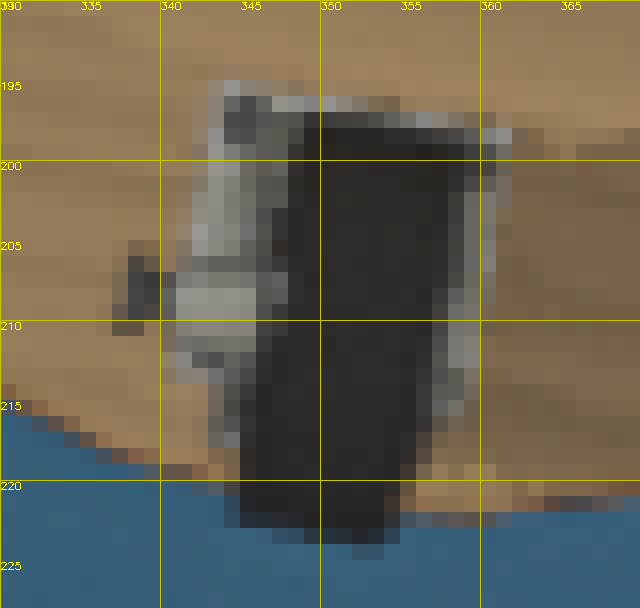

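View pics/n_s.png

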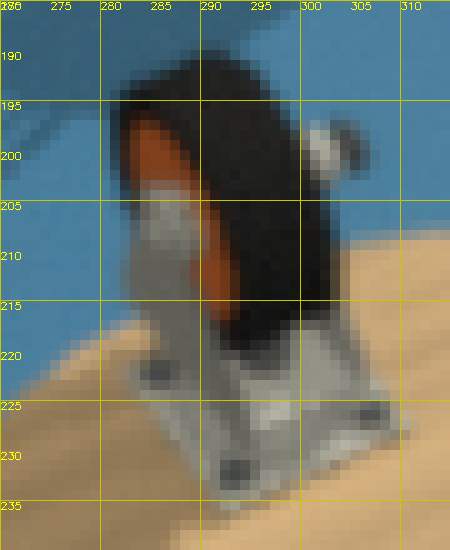

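```bash
python3 - <<'E'
from h import *
t=cv2.imread("pics/top0.png").astype(float).max(2)
def cross(p,thr,i0,step):
    i=i0
    while p[i]<thr: i+=step
    a,b=p[i-step],p[i]; return i-step+step*(thr-a)/(b-a)
L=[];R=[]
for v in range(198,223):
    l=cross(t[v],70,352,-1);r=cross(t[v],70,352,1);L.append((l,v));R.append((r,v))
L=np.array(L);R=np.array(R)
print(np.c_[L,R[:,0]].round(1)[::2])
for u in range(346,358,2): 
    print(u,cross(t[:,u],75,210,-1),cross(t[:,u],75,210,1))
# edge lines at z=.123
for Q,z in((R,.118),):
    for sel in (slice(1,-3),):
        P=onz("top",Q[sel],z)[:,:2]; d=np.polyfit(P[:,0],P[:,1],1); print("right edge slope",d, np.degrees(np.arctan(d[0])))
for a in R[::6]: print("R",onz("top",[a],.123).round(4), "L",onz("top",[L[int(a[1]-198)]],.123).round(4))
E
```

```text
[[348.  198.  357.8]
 [347.6 200.  359.9]
 [347.4 202.  358.2]
 [346.4 204.  358.1]
 [346.2 206.  358.1]
 [347.5 208.  357.3]
 [346.  210.  357. ]
 [345.4 212.  356.6]
 [344.5 214.  356.4]
 [344.4 216.  356.5]
 [344.6 218.  355.6]
 [344.  220.  354.4]
 [344.6 222.  354.5]]
346 209.33333333333334 222.3582089552239
348 197.66666666666666 222.625
350 196.8409090909091 223.23809523809524
352 196.89655172413794 223.52631578947367
354 197.4313725490196 222.70967741935485
356 197.75641025641025 217.13333333333333
right edge slope [-0.21186957  0.04286255] -11.962334559652533
R [[ 0.5168 -0.0612  0.123 ]] L [[ 0.5171 -0.0329  0.123 ]]
R [[ 0.4993 -0.062   0.123 ]] L [[ 0.4995 -0.028   0.123 ]]
R [[ 0.4818 -0.0585  0.123 ]] L [[ 0.482  -0.0264  0.123 ]]
R [[ 0.4643 -0.0566  0.123 ]] L [[ 0.4646 -0.0216  0.123 ]]
R [[ 0.4469 -0.0506  0.123 ]] L [[ 0.4471 -0.022   0.123 ]]
```

```bash
cat > gridcrop.py <<'E'
import cv2,sys
f,x0,y0,x1,y1,k,o=sys.argv[1:]; x0,y0,x1,y1,k=map(int,(x0,y0,x1,y1,k))
a=cv2.resize(cv2.imread(f)[y0:y1,x0:x1],None,fx=k,fy=k,interpolation=cv2.INTER_NEAREST)
for i in range(-x0%5,x1-x0,5):
    cv2.putText(a,str(x0+i),(i*k,9),0,.35,(0,255,255),1)
    if (x0+i)%10==0:a[:,i*k]=(0,200,200)
for i in range(-y0%5,y1-y0,5):
    cv2.putText(a,str(y0+i),(0,i*k+9),0,.35,(0,255,255),1)
    if (y0+i)%10==0:a[i*k,:]=(0,200,200)
cv2.imwrite(o,a)
E
python3 gridcrop.py pics/top0.png 415 210 477 245 12 pics/p_t.png;python3 gridcrop.py pics/scene0.png 155 240 230 295 10 pics/p_s.png
```

```text
(no output)
```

View pics/p_t.png

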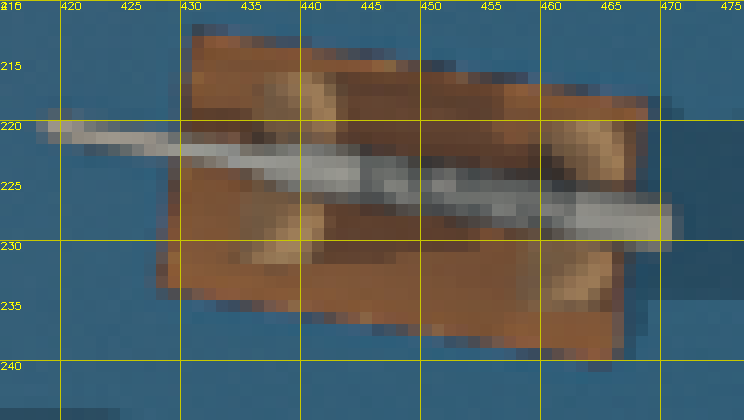

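View pics/p_s.png

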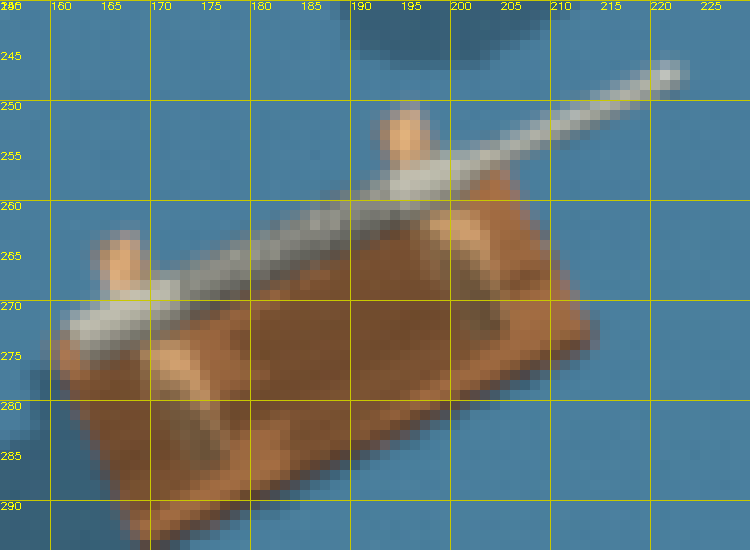

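```bash
python3 - <<'E'
from h import *
a=tri((222.0,246.6),(418.2,219.9));b=tri((162.0,273.2),(470.5,228.2))
print("tip",a,"tail",b, np.linalg.norm(a[0]-b[0]))
d=a[0]-b[0]; print("yaw",np.degrees(np.arctan2(d[1],d[0])))
# line fit: scene/top using mid pts on shank & body at z=.045
for n,P in(("top",[(418.5,220),(433.5,222.7),(442,224.5),(455,226.3),(468,228)]),("scene",[(222,246.6),(208,252.6),(194,258.8),(180,265),(165,272)])):
    q=onz(n,P,.045); print(n,q.round(4).tolist()); p=np.polyfit(q[:,1],q[:,0],1); print(np.degrees(np.arctan2(1,p[0])))
# head of pin
print("head",tri((305,199),(338.0,208)))
E
```

```text
tip (array([ 0.4548309 , -0.25440907,  0.04464851]), np.float64(0.001755108296712202)) tail (array([ 0.42883985, -0.41176437,  0.04717438]), np.float64(0.0011550762049578414)) 0.15950738781325174
yaw 80.62089631152264
top [[0.455, -0.2545, 0.045], [0.4463, -0.3004, 0.045], [0.4406, -0.3263, 0.045], [0.4348, -0.3659, 0.045], [0.4293, -0.4055, 0.045]]
80.29386815800376
scene [[0.4545, -0.2552, 0.045], [0.4474, -0.2927, 0.045], [0.441, -0.3297, 0.045], [0.4347, -0.3657, 0.045], [0.4292, -0.4038, 0.045]]
80.30475444036628
head (array([ 0.49172219, -0.00425074,  0.08144291]), np.float64(0.0013693591567098184))
```

```bash
python3 - <<'E'
from h import *
from scipy.optimize import least_squares
from scipy.ndimage import map_coordinates
for n,z in(("top",.018),("scene",.018)):
    im=cv2.imread(f"pics/{n}0.png").astype(float); D=im[...,2]-im[...,0]
    c0=np.array([.627,-.0685]); pts=[];an=[]
    for a in np.radians(np.arange(0,360,2)):
        r=np.arange(.155,.195,.0005); P=np.c_[c0[0]+r*np.cos(a),c0[1]+r*np.sin(a),np.full(len(r),z)]
        uv=proj(n,P); d=map_coordinates(D,[uv[:,1],uv[:,0]],order=1)
        k=np.where((d[:-1]>0)&(d[1:]<=0))[0]
        if len(k): pts.append(P[k[-1],:2]);an.append(a)
    pts=np.array(pts);an=np.degrees(an)
    for lo,hi in((0,360),(-100,100)) if n=="top" else ((0,360),(90,270)):
        s=((an-lo)%360)<=(hi-lo)
        P=pts[s]
        r=least_squares(lambda p:np.hypot(*(P-p[:2]).T)-p[2],[*c0,.175],loss="soft_l1",f_scale=.0007)
        print(n,lo,hi,r.x.round(4),len(P),np.median(np.abs(r.fun)))
E
```

```text
top 0 360 [ 0.6265 -0.0691  0.1745] 180 0.0003485109382343199
top -100 100 [ 0.6266 -0.0692  0.1745] 101 0.000341838548965967
scene 0 360 [ 0.6317 -0.0731  0.1758] 174 0.001341116824308597
scene 90 270 [ 0.6314 -0.0716  0.1757] 85 0.00047524089776770917
```

```bash
cat >> h.py <<'E'
from scipy.spatial.transform import Rotation as R
def goal(P,yaw_z,o=None):
    """grasp TCP position P, tool x down, tool z at world yaw (deg); prints the move in tool axes"""
    o=o or bot.get_obs(); Rc=R.from_quat(o["tool_rot"])
    a=np.radians(yaw_z); x=np.array([0,0,-1.]);z=np.array([np.cos(a),np.sin(a),0]); Rg=R.from_matrix(np.c_[x,np.cross(z,x),z])
    sh=Rc.inv().apply(np.array(P)-o["eef_pos"]); rv=(Rc.inv()*Rg).as_rotvec()
    print("clk %.2f"%o["clock"],"eef",o["eef_pos"].round(4),"shift",sh.round(4),"turn",rv.round(4),"F",o["ft_force"].round(1),"w %.4f"%o["grip_width"],"j",o["joint_pos"].round(2))
E
python3 - <<'E'
from h import *
o=bot.get_obs(); print(R.from_quat(o["tool_rot"]).as_matrix().round(3))
u=np.array([np.cos(np.radians(80.4)),np.sin(np.radians(80.4))]); P=np.array([.4548,-.2545])-.105*u; print(P)
goal([P[0],P[1],.3],80.4-90); goal([P[0],P[1],.3],80.4+90)
for n,uv in(("jar",(387,257)),): print(n,onz("top",[uv],.09))
print("pot",onz("top",[(289,260)],.095),"bb",onz("top",[(473,155)],.05))
E
python3 gridcrop.py pics/top0.png 195 205 255 270 9 pics/t_t.png;python3 gridcrop.py pics/scene0.png 330 120 405 175 9 pics/t_s.png
```

```text
[[-0.001  0.93   0.368]
 [ 0.002  0.368 -0.93 ]
 [-1.     0.    -0.002]]
[ 0.43728928 -0.35802958]
clk 0.10 eef [ 0.1839 -0.4647  0.4039] shift [ 0.1039  0.2749 -0.0058] turn [-1.0265e+00 -1.7000e-03 -1.0000e-03] F [ 0.5  0.7 -0.5] w 0.0852 j [-1.19  0.24  0.    1.34  0.    1.57]
clk 0.10 eef [ 0.1839 -0.4647  0.4039] shift [ 0.1039  0.2749 -0.0058] turn [ 2.1151e+00 -1.2000e-03  2.0000e-03] F [ 0.5  0.7 -0.5] w 0.0852 j [-1.19  0.24  0.    1.34  0.    1.57]
jar [[ 0.34423512 -0.1475647   0.09      ]]
pot [[0.33723345 0.14210202 0.095     ]] bb [[ 0.65640782 -0.42876024  0.05      ]]
```

View pics/t_t.png

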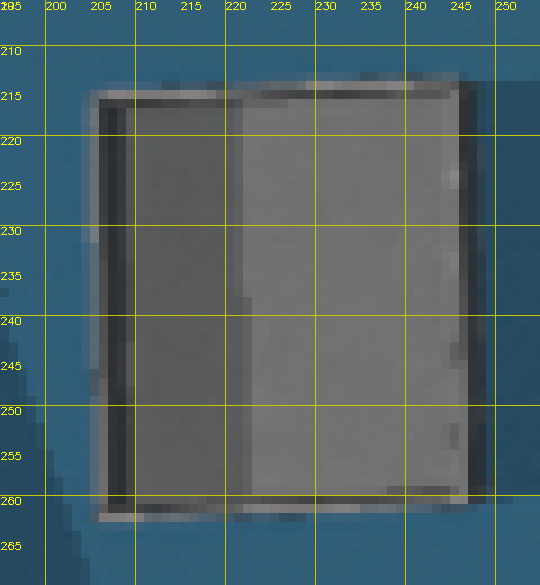

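View pics/t_s.png

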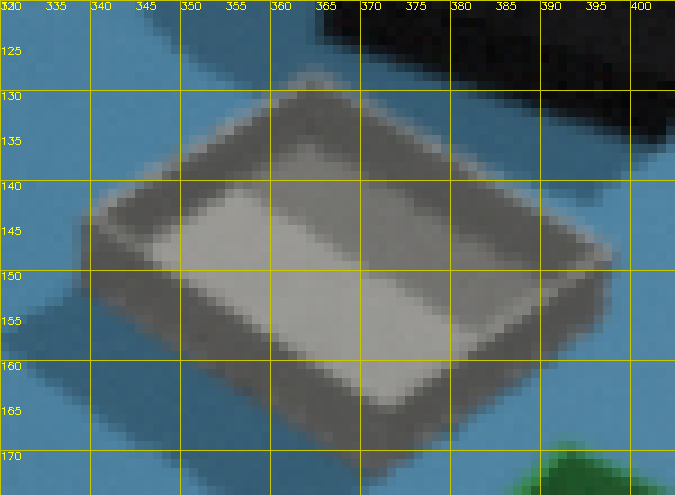

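Request:
{"name": "arm_command", "arguments": {"moves": [0.013,0.0344,-0.0007,0,0,0,-1,0.013,0.0344,-0.0007,0,0,0,-1,0.013,0.0344,-0.0007,0,0,0,-1,0.013,0.0344,-0.0007,0,0,0,-1,0.013,0.0344,-0.0007,0,0,0,-1,0.013,0.0344,-0.0007,0,0,0,-1,0.013,0.0344,-0.0007,0,0,0,-1,0.013,0.0344,-0.0007,0,0,0,-1,0,0,0,-0.114,0,0,-1,0,0,0,-0.114,0,0,-1,0,0,0,-0.114,0,0,-1,0,0,0,-0.114,0,0,-1,0,0,0,-0.114,0,0,-1,0,0,0,-0.114,0,0,-1,0,0,0,-0.114,0,0,-1,0,0,0,-0.114,0,0,-1,0,0,0,-0.114,0,0,-1]}}

```text
clock: 1.52
eef_pos: [0.4482, -0.3514, 0.283]
tool_rot: [0.047, 0.712, -0.039, 0.699]
ft_force: [-0.1, -0.3, -0.5]
grip_width: 0.0854
```

```bash
python3 - <<'E'
from h import *
goal([.4373,-.358,.25],-9.6)
T={"TL":((396.3,147.7),(204.8,214.3)),"BL":((364.3,128),(205.2,261.8)),"BR":((339.3,143.8),(247,260.4))}
for k,(s,t) in T.items(): print(k,tri(s,t))
p=onz("top",[(204.8,214.3),(205.2,261.8),(247,260.4),(246.5,213.5)],.035); print(p.round(4),p.mean(0))
E
```

```text
clk 1.52 eef [ 0.4482 -0.3514  0.283 ] shift [ 0.0331 -0.0082 -0.0094] turn [ 0.046  -0.0189 -0.0091] F [-0.1 -0.3 -0.5] w 0.0854 j [-0.66  0.46  0.    1.13 -0.    1.03]
TL (array([0.47596937, 0.41168425, 0.03326446]), np.float64(0.007138762485685864))
BL (array([0.32845805, 0.40935206, 0.03147334]), np.float64(0.003358862507694006))
BR (array([0.33381292, 0.2801134 , 0.03171759]), np.float64(0.0019167886555504705))
[[0.4782 0.414  0.035 ]
 [0.3297 0.4096 0.035 ]
 [0.3334 0.2787 0.035 ]
 [0.4798 0.2819 0.035 ]] [0.40528779 0.34603464 0.035     ]
```

Request:
{"name": "arm_command", "arguments": {"moves": [0.011,-0.0041,-0.0047,0.046,-0.019,-0.009,-1,0.011,-0.0041,-0.0047,0,0,0,-1,0.011,0,0,0,0,0,-1,0,0,0,0,0,0,-1]}}

```text
clock: 1.85
eef_pos: [0.4371, -0.3577, 0.2476]
tool_rot: [0.058, 0.705, -0.058, 0.704]
ft_force: [-1.6, 0.0, 0.5]
grip_width: 0.0856
```

```bash
python3 - <<'E'
from h import *
goal([.4373,-.358,.2],-9.6)
grab("1")
E
python3 gridcrop.py pics/top_1.png 410 190 490 250 8 pics/g_t.png;python3 gridcrop.py pics/scene_1.png 140 200 235 295 7 pics/g_s.png
```

```text
clk 1.85 eef [ 0.4371 -0.3577  0.2476] shift [ 0.0476 -0.0003  0.0003] turn [ 0.0035 -0.0009 -0.0008] F [-1.6  0.   0.5] w 0.0856 j [-0.69  0.48 -0.07  1.02  0.    1.05]
```

View pics/g_t.png

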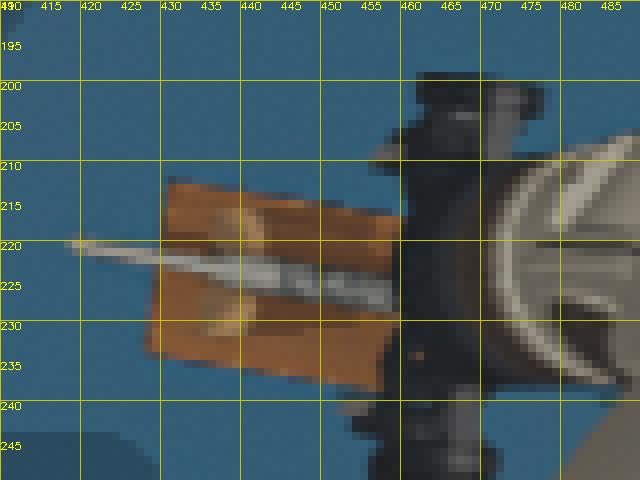

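View pics/g_s.png

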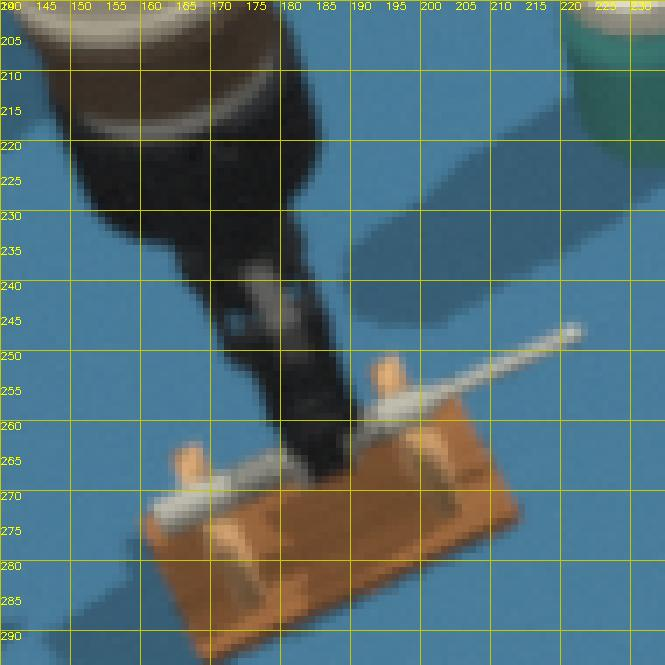

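The punch lies between the opened fingers, and the near finger is at scene (185,266), centred along the grip. I'll lower and close.

Request:
{"name": "arm_command", "arguments": {"moves": [0.016,0,0,0,0,0,-1,0.016,0,0,0,0,0,-1,0.0156,0,0,0,0,0,-1,0,0,0,0,0,0,-1,0,0,0,0,0,0,1,0,0,0,0,0,0,1,0,0,0,0,0,0,1,0,0,0,0,0,0,1,0,0,0,0,0,0,1,0,0,0,0,0,0,1,0,0,0,0,0,0,1,0,0,0,0,0,0,1,0,0,0,0,0,0,1,0,0,0,0,0,0,1]}}

```text
clock: 3.12
eef_pos: [0.4378, -0.3598, 0.2106]
tool_rot: [0.055, 0.704, -0.061, 0.705]
ft_force: [-0.1, -1.2, -0.9]
grip_width: 0.0117
```

```bash
python3 - <<'E'
from h import *
goal([.4373,-.358,.3],-9.6)
E
```

```text
clk 3.12 eef [ 0.4378 -0.3598  0.2106] shift [-0.0894  0.0009 -0.0005] turn [0.0027 0.0022 0.0091] F [-0.1 -1.2 -0.9] w 0.0117 j [-0.69  0.52 -0.12  0.93 -0.01  1.05]
```

Request:
{"name": "arm_command", "arguments": {"moves": [0,0,0,0,0,0,0,0,0,0,0,0,0,0,0,0,0,0,0,0,0]}}

```text
clock: 3.37
eef_pos: [0.4384, -0.36, 0.2109]
tool_rot: [0.055, 0.704, -0.062, 0.706]
ft_force: [0.6, -0.5, -0.1]
grip_width: 0.0424
```

```bash
python3 - <<'E'
from h import *
goal([.4373,-.358,.2],-9.6)
grab("2")
E
python3 gridcrop.py pics/top_2.png 410 190 490 250 8 pics/g_t.png;python3 gridcrop.py pics/scene_2.png 140 200 235 295 7 pics/g_s.png
```

```text
clk 3.37 eef [ 0.4384 -0.36    0.2109] shift [ 0.0109  0.0019 -0.0015] turn [0.0032 0.0036 0.0097] F [ 0.6 -0.5 -0.1] w 0.0424 j [-0.69  0.52 -0.11  0.93 -0.01  1.05]
```

View pics/g_s.png

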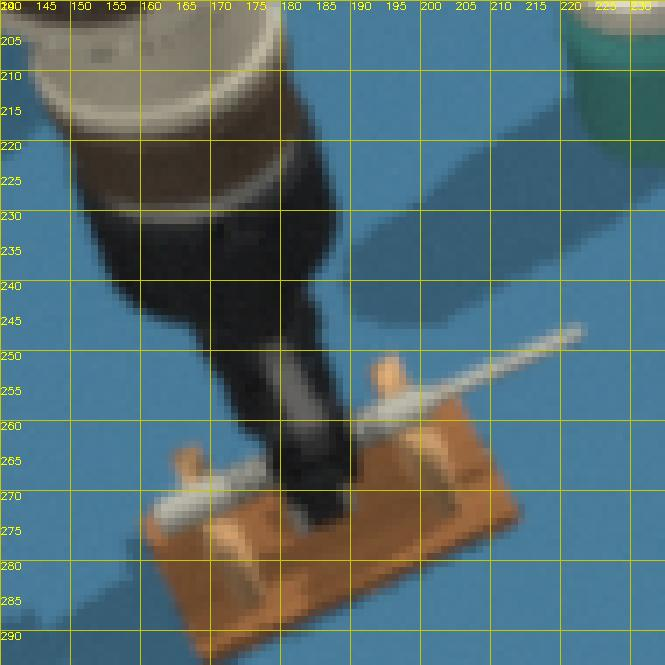

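Request:
{"name": "arm_command", "arguments": {"moves": [0.006,0.001,-0.0008,0.003,0.0036,0.0097,0,0.005,0.001,-0.0007,0,0,0,0]}}

```text
clock: 3.63
eef_pos: [0.4379, -0.3582, 0.2005]
tool_rot: [0.059, 0.704, -0.059, 0.705]
ft_force: [-0.6, -0.8, -0.3]
grip_width: 0.0429
```

```bash
python3 - <<'E'
from h import *
goal([.4373,-.358,.2],-9.6)
E
```

```text
clk 3.63 eef [ 0.4379 -0.3582  0.2005] shift [ 0.0005  0.0001 -0.0006] turn [-0.0001  0.0024  0.0006] F [-0.6 -0.8 -0.3] w 0.0429 j [-0.69  0.53 -0.13  0.91  0.    1.05]
```

Request:
{"name": "arm_command", "arguments": {"moves": [0,0,0,0,0,0,1,0,0,0,0,0,0,1,0,0,0,0,0,0,1,0,0,0,0,0,0,1,0,0,0,0,0,0,1,0,0,0,0,0,0,1]}}

```text
clock: 4.13
eef_pos: [0.438, -0.3577, 0.1987]
tool_rot: [0.059, 0.704, -0.059, 0.705]
ft_force: [0.8, 1.6, -0.4]
grip_width: 0.012
```

```bash
python3 - <<'E'
from h import *
goal([.4373,-.358,.2],-9.6)
E
```

```text
clk 4.13 eef [ 0.438  -0.3577  0.1987] shift [-0.0013 -0.0004 -0.0007] turn [ 0.0005  0.0016 -0.0008] F [ 0.8  1.6 -0.4] w 0.0120 j [-0.69  0.54 -0.13  0.91  0.    1.05]
```

Request:
{"name": "arm_command", "arguments": {"moves": [-0.02,0,0,0,0,0,1,-0.02,0,0,0,0,0,1,-0.02,0,0,0,0,0,1,-0.02,0,0,0,0,0,1,0,0,0,0,0,0,1]}}

```text
clock: 4.55
eef_pos: [0.4358, -0.3566, 0.2779]
tool_rot: [0.061, 0.708, -0.057, 0.702]
ft_force: [1.0, -1.0, -1.0]
grip_width: 0.0123
```

```bash
python3 - <<'E'
from h import *
goal([.4548,-.1956,.2367],-10.8)
E
```

```text
clk 4.55 eef [ 0.4358 -0.3566  0.2779] shift [ 0.0422  0.1616 -0.0077] turn [ 0.0209 -0.0091 -0.0054] F [ 1. -1. -1.] w 0.0123 j [-0.69  0.45 -0.03  1.1   0.    1.05]
```

Request:
{"name": "arm_command", "arguments": {"moves": [0,0.027,-0.0013,0.021,-0.009,-0.005,1,0,0.027,-0.0013,0,0,0,1,0,0.027,-0.0013,0,0,0,1,0.01,0.027,-0.0013,0,0,0,1,0.01,0.027,-0.0013,0,0,0,1,0.01,0.026,-0.0013,0,0,0,1,0.01,0,0,0,0,0,1,0,0,0,0,0,0,1]}}

```text
clock: 5.22
eef_pos: [0.456, -0.1917, 0.2322]
tool_rot: [0.068, 0.705, -0.069, 0.703]
ft_force: [0.1, -1.2, -0.8]
grip_width: 0.0118
```

```bash
python3 - <<'E'
from h import *
goal([.4548,-.1956,.2367],-10.8)
grab("3")
E
python3 gridcrop.py pics/top_3.png 330 180 420 240 8 pics/g_t.png;python3 gridcrop.py pics/scene_3.png 235 180 320 260 9 pics/g_s.png
```

```text
clk 5.22 eef [ 0.456  -0.1917  0.2322] shift [-0.0045 -0.0041 -0.0004] turn [-0.0066 -0.0027  0.0019] F [ 0.1 -1.2 -0.8] w 0.0118 j [-0.4   0.38 -0.29  0.91 -0.    1.37]
```

View pics/g_t.png

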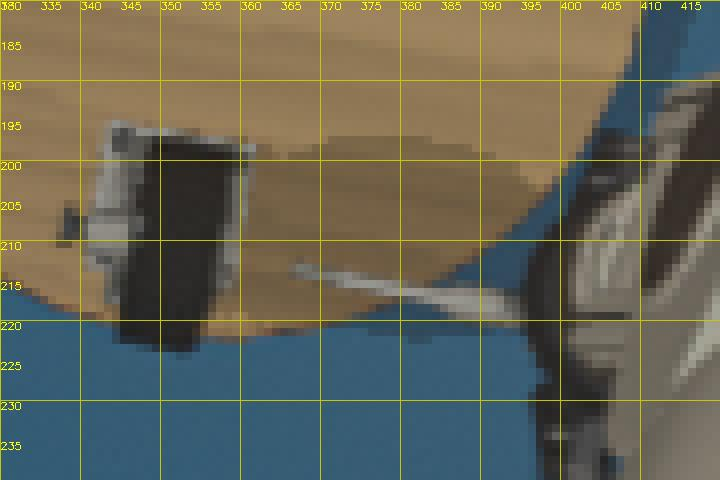

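View pics/g_s.png

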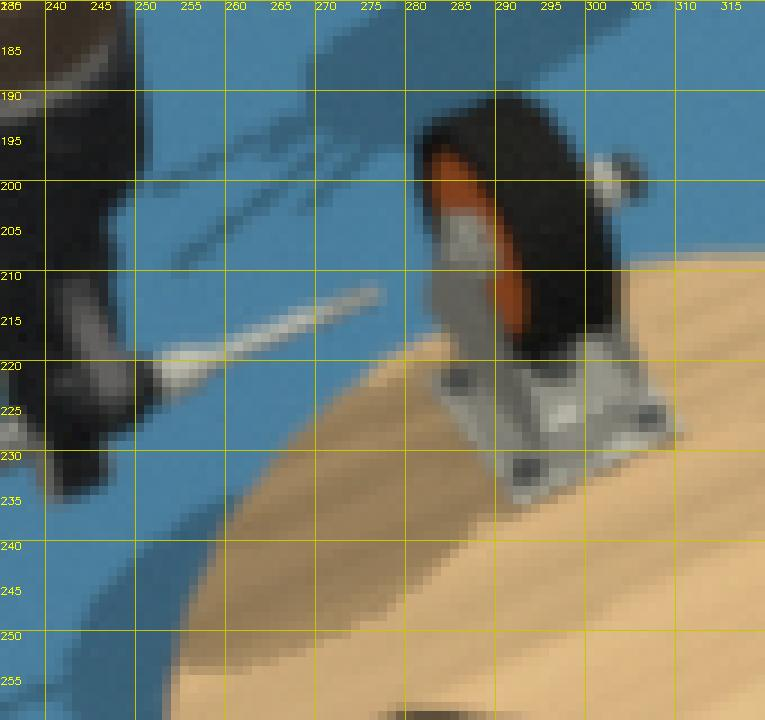

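```bash
python3 - <<'E'
import cv2,numpy as np
s=(cv2.imread("pics/scene_3.png").astype(float)+cv2.imread("pics/scene0.png")+cv2.imread("pics/scene_2.png"))/3
g=s[196:222,278:298].mean(2)
print(g.round(0).astype(int))
a=np.clip((s[190:225,275:312]-40)*1.8,0,255).astype(np.uint8)
a=cv2.resize(a,None,fx=18,fy=16,interpolation=cv2.INTER_CUBIC); cv2.imwrite("pics/z.png",a)
t=(cv2.imread("pics/top_3.png").astype(float)+cv2.imread("pics/top0.png")+cv2.imread("pics/top_2.png"))/3
print(t[202:216,334:350].mean(2).round(0).astype(int))
print(s[192:208,297:310].mean(2).round(0).astype(int))
E
```

```text
[[101  99  86  44  19  23  31  27  28  32  35  34  34  33  34  33  33  34
   33  41]
 [117 116  99  48  23  40  51  46  32  29  32  35  34  33  32  35  34  33
   35  36]
 [118 119 100  51  32  51  69  66  52  36  29  32  33  34  31  33  33  33
   33  34]
 [118 117 102  55  35  55  73  72  66  51  31  31  32  32  34  34  32  34
   32  33]
 [119 117 104  63  39  55  72  73  72  64  43  28  30  31  31  33  31  30
   32  32]
 [118 118 107  70  40  54  72  73  72  69  54  35  31  31  32  31  31  32
   32  30]
 [119 119 111  85  40  51  73  76  75  74  68  50  30  30  31  30  32  32
   31  30]
 [118 119 117  99  51  52  85  97  97  95  83  64  37  27  30  31  31  30
   30  29]
 [119 119 118 103  65  60  96 117 123 121 107  81  52  30  28  29  28  29
   27  29]
 [119 119 118 109  79  64  93 114 131 124 117  97  65  35  28  28  28  29
   28  27]
 [119 119 119 117 100  75  92 111 122 125 106 103  76  49  29  27  28  27
   27  25]
 [119 119 119 118 109  91 105 119 117 123 115 114  87  63  32  28  26  26
   27  25]
 [119 119 119 119 112  96 104 118 114 114 115 107  89  66  38  27  25  26
   24 
[... 2230 characters left out ...]
20 120 119 119 119 120 120 120 120 121]
 [ 41  73 108 120 122 117 110 112 116 120 120 120 120]
 [ 36  52  87 120 138 123  88  89 104 116 119 121 121]
 [ 34  38  64 121 164 147  91  70  87 105 118 121 120]
 [ 33  33  47 105 162 161 122  75  69  92 114 120 120]
 [ 32  30  38  74 130 157 137  83  61  82 109 120 121]
 [ 30  30  33  58 107 139 130  96  68  86 111 119 121]
 [ 30  29  30  39  75 112 117 108  94 104 118 120 120]
 [ 29  29  31  32  49  85 110 116 118 119 120 120 121]
 [ 29  27  29  27  38  74 111 120 120 121 120 120 122]
 [ 27  26  26  26  32  62 100 118 120 120 121 120 121]
 [ 25  26  27  24  28  50  89 117 121 120 122 120 121]
 [ 25  25  24  25  26  40  81 118 121 121 122 122 123]]
```

View pics/z.png

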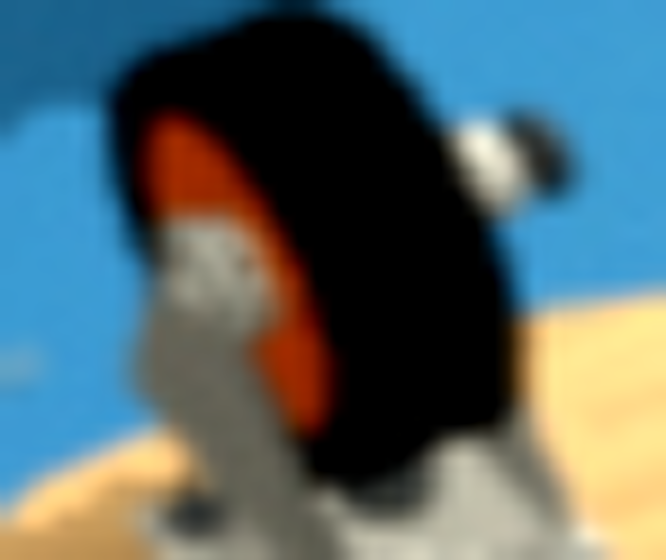

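```bash
cat > chk.py <<'E'
from h import *
import sys
cx,cy,th,z=[float(a) for a in sys.argv[1:5]]
a=np.radians(th); X=np.array([np.cos(a),np.sin(a),0]);Y=np.array([-np.sin(a),np.cos(a),0]);Z=np.array([0,0,1.]);O=np.array([cx,cy,z])
def p(n,x,y,zz): return proj(n,O+X*x+Y*y+Z*zz)[0].round(1)
for nm,q in dict(hole=(0,-.021,0),cheektop=(0,-.021,.0125),cheekL=(-.0125,-.021,0),cheekR=(.0125,-.021,0),wheeltop_ny=(0,-.015,.04),wheeltop_py=(0,.015,.04),near_ny=(-.04,-.015,0),near_py=(-.04,.015,0),far_ny=(.04,-.015,0),bossout=(0,.033,0),headout4=(0,.040,0),bossxm=(-.009,.033,0),bossxp=(.009,.033,0),bosstop=(0,.033,.009)).items():
    print(nm,"scene",p("scene",*q),"top",p("top",*q))
E
python3 chk.py .484 -.0425 -10.8 .083
cat > shank.py <<'E'
from h import *
import sys
# punch axis from difference against the empty pictures
tag=sys.argv[1]
res={}
for n,bx in(("top",[int(v) for v in sys.argv[2:6]]),("scene",[int(v) for v in sys.argv[6:10]])):
    d=np.abs(cv2.imread(f"pics/{n}_{tag}.png").astype(float)-cv2.imread(f"pics/{n}0.png")).sum(2)
    u0,v0,u1,v1=bx; d=d[v0:v1,u0:u1]; d[d<25]=0
    s=d.sum(0); k=s>60; c=(d*np.arange(v0,v1)[:,None]).sum(0)/np.maximum(s,1)
    u=np.arange(u0,u1); f=np.polyfit(u[k],c[k],1); r=c[k]-np.polyval(f,u[k]); g=abs(r)<.6; f=np.polyfit(u[k][g],c[k][g],1)
    res[n]=f; m=np.median(s[k]); print(n,"line",f,"cols",u[k][0],u[k][-1],"res",r.round(2),"s",s.round(0))
E
python3 shank.py 3 360 208 382 222 258 208 282 224
```

```text
hole scene [285.4 206.5] top [357.5 211.5]
cheektop scene [285.2 203.3] top [357.8 211.2]
cheekL scene [283.3 203.6] top [356.7 215.6]
cheekR scene [287.6 209.4] top [358.2 207.5]
wheeltop_ny scene [286.8 195.3] top [356.6 210.2]
wheeltop_py scene [296.7 191.3] top [346.4 208.4]
near_ny scene [280.6 196.7] top [353.2 224.2]
near_py scene [290.1 192.8] top [343.3 222.4]
far_ny scene [294.5 215.1] top [357.8 198.2]
bossout scene [302.8 199.3] top [339.8 208.3]
headout4 scene [305.  198.4] top [337.5 207.9]
bossxm scene [301.2 197.3] top [339.3 211.2]
bossxp scene [304.4 201.3] top [340.3 205.4]
bosstop scene [302.7 197. ] top [339.9 208.1]
top line [  0.19278291 142.59457953] cols 367 381 res [-0.3  -0.06  0.32  0.01 -0.05  0.11  0.04  0.18 -0.09 -0.08  0.05 -0.08
 -0.03 -0.06  0.03] s [  0.   0.   0.   0.   0.   0.  38. 126.  98. 129. 128. 129. 135. 219.
 218. 172. 201. 188. 246. 205. 197. 273.]
scene line [ -0.37882215 316.80429861] cols 258 277 res [ 0.27  0.26  0.05  0.03 -0.07 -0.02 -0.09 -0.08 -0.1  -0.21 -0.14 -0.2
 -0.15  0.09 -0.11 -0.05 -0.04 -0.11  0.1   0.57] s [441. 401. 392. 429. 385. 397. 371. 378. 429. 398. 404. 346. 328. 291.
 280. 268. 227. 247. 223.  77.   0.   0.   0.   0.]
```

```bash
cat >> shank.py <<'E'
def plane(n,f,us):
    o,d=ray(n,[(u,np.polyval(f,u)) for u in us]); N=np.cross(d[0],d[1]); N/=np.linalg.norm(N); return N,N@o
n1,c1=plane("top",res["top"],(300,420));n2,c2=plane("scene",res["scene"],(240,320))
D=np.cross(n1,n2);D/=np.linalg.norm(D);D*=np.sign(D[1])
print("yaw",np.degrees(np.arctan2(D[1],D[0])),"pitch",np.degrees(np.arcsin(D[2])))
for y in(-.16,-.095,-.063):
    A=np.array([n1,n2,[0,1,0]]); print("axis at y",y,np.linalg.solve(A,[c1,c2,y]).round(4))
print("tool fwd y-axis",R.from_quat(bot.get_obs()["tool_rot"]).as_matrix()[:,1].round(4))
E
python3 shank.py 3 360 208 382 222 258 208 279 224; python3 chk.py .485 -.0423 -10.8 .083 | head -1
```

```text
top line [  0.19278291 142.59457953] cols 367 381 res [-0.3  -0.06  0.32  0.01 -0.05  0.11  0.04  0.18 -0.09 -0.08  0.05 -0.08
 -0.03 -0.06  0.03] s [  0.   0.   0.   0.   0.   0.  38. 126.  98. 129. 128. 129. 135. 219.
 218. 172. 201. 188. 246. 205. 197. 273.]
scene line [ -0.37882215 316.80429861] cols 258 277 res [ 0.27  0.26  0.05  0.03 -0.07 -0.02 -0.09 -0.08 -0.1  -0.21 -0.14 -0.2
 -0.15  0.09 -0.11 -0.05 -0.04 -0.11  0.1   0.57] s [441. 401. 392. 429. 385. 397. 371. 378. 429. 398. 404. 346. 328. 291.
 280. 268. 227. 247. 223.  77.   0.]
yaw 78.4336203402991 pitch -1.9060032186754885
axis at y -0.16 [ 0.461  -0.16    0.0787]
axis at y -0.095 [ 0.4743 -0.095   0.0765]
axis at y -0.063 [ 0.4808 -0.063   0.0754]
tool fwd y-axis [ 0.1954  0.9807 -0.0021]
hole scene [285.7 206.7] top [357.4 211.2]
```

Request:
{"name": "arm_command", "arguments": {"moves": [-0.0045,0,0,0,0,0.025,1,0,0,0,0,0,0,1]}}

```text
clock: 5.48
eef_pos: [0.4567, -0.1938, 0.239]
tool_rot: [0.079, 0.703, -0.061, 0.704]
ft_force: [-0.0, -1.3, -1.5]
grip_width: 0.0119
```

```bash
python3 - <<'E'
from h import *
goal([.4548,-.1956,.2367],-10.8)
grab("4")
E
python3 shank.py 4 360 208 382 222 258 206 282 224
```

```text
clk 5.48 eef [ 0.4567 -0.1938  0.239 ] shift [ 0.0022 -0.0022 -0.0015] turn [-0.0095  0.0002 -0.0246] F [-0.  -1.3 -1.5] w 0.0119 j [-0.41  0.37 -0.27  0.93  0.02  1.36]
top line [  0.1867155  144.04366025] cols 366 381 res [ 0.11 -0.09  0.26  0.02 -0.12 -0.05 -0.2   0.11 -0.11 -0.09  0.02 -0.1
  0.16 -0.03 -0.02  0.14] s [  0.   0.   0.   0.   0.   0.  67.  97. 163. 196. 199. 186. 248. 260.
 180. 201. 187. 247. 255. 188. 206. 208.]
scene line [ -0.41017244 323.28534539] cols 258 277 res [ 0.21  0.07 -0.04  0.05  0.07 -0.   -0.03 -0.13 -0.05 -0.09 -0.03  0.02
 -0.12 -0.01 -0.22 -0.13 -0.13  0.04  0.21  0.33] s [572. 451. 357. 364. 405. 399. 429. 394. 403. 355. 357. 407. 409. 403.
 400. 387. 308. 259. 273. 211.  36.   0.   0.   0.]
yaw 78.92665606949072 pitch -0.024761902230050193
axis at y -0.16 [ 0.4631 -0.16    0.0864]
axis at y -0.095 [ 0.4758 -0.095   0.0864]
axis at y -0.063 [ 0.482  -0.063   0.0864]
tool fwd y-axis [0.197  0.9801 0.0233]
```

Request:
{"name": "arm_command", "arguments": {"moves": [0.003,0,-0.001,0,0,0,1,0,0,0,0,0,0,1]}}

```text
clock: 5.75
eef_pos: [0.4557, -0.195, 0.2363]
tool_rot: [0.079, 0.702, -0.063, 0.705]
ft_force: [-0.5, -0.6, -1.9]
grip_width: 0.0118
```

```bash
python3 - <<'E'
from h import *
goal([.4548,-.1956,.2367],-10.8)
grab("5")
E
python3 shank.py 5 360 208 382 222 258 206 282 224
```

```text
clk 5.75 eef [ 0.4557 -0.195   0.2363] shift [-0.0004 -0.0007 -0.0008] turn [-0.012   0.0025 -0.0227] F [-0.5 -0.6 -1.9] w 0.0118 j [-0.41  0.38 -0.28  0.92  0.02  1.36]
top line [  0.18798985 143.62029789] cols 367 381 res [-0.1   0.31  0.03 -0.12 -0.09 -0.03  0.18 -0.12 -0.09 -0.01 -0.16  0.14
 -0.08 -0.02  0.16] s [  0.   0.   0.   0.   0.   0.  58.  98. 139. 138. 206. 190. 216. 221.
 179. 200. 184. 252. 249. 187. 199. 227.]
scene line [ -0.40481131 322.58842285] cols 258 277 res [ 0.3   0.15  0.06  0.02 -0.13  0.   -0.12 -0.02  0.02 -0.14 -0.15 -0.19
 -0.13 -0.18 -0.14  0.12  0.02  0.03  0.09  0.38] s [511. 395. 378. 411. 405. 396. 367. 387. 394. 383. 431. 386. 405. 337.
 350. 320. 292. 276. 223. 144.   0.   0.   0.   0.]
yaw 78.82745790954586 pitch -0.35455220253453734
axis at y -0.16 [ 0.463 -0.16   0.084]
axis at y -0.095 [ 0.4759 -0.095   0.0836]
axis at y -0.063 [ 0.4822 -0.063   0.0834]
tool fwd y-axis [0.1988 0.9798 0.0226]
```

Request:
{"name": "arm_command", "arguments": {"moves": [0.0003,0.01,-0.0015,0,0,0,1,0.0003,0.01,0,0,0,0,1,0,0,0,0,0,0,1]}}

```text
clock: 6.1
eef_pos: [0.4586, -0.1739, 0.2365]
tool_rot: [0.079, 0.702, -0.063, 0.705]
ft_force: [0.0, 1.5, -2.3]
grip_width: 0.0124
```

```bash
python3 - <<'E'
from h import *
goal([.4548,-.1956,.2367],-10.8)
grab("6")
E
python3 shank.py 6 362 206 378 222 266 204 280 222
python3 gridcrop.py pics/top_6.png 330 190 390 230 12 pics/g_t.png;python3 gridcrop.py pics/scene_6.png 255 185 312 235 12 pics/g_s.png
```

```text
clk 6.10 eef [ 0.4586 -0.1739  0.2365] shift [-0.0007 -0.022   0.0007] turn [-0.0138  0.0033 -0.0231] F [ 0.   1.5 -2.3] w 0.0124 j [-0.37  0.37 -0.29  0.91  0.02  1.4 ]
top line [  0.20593653 137.38972669] cols 362 377 res [ 0.19  0.26 -0.36 -0.04  0.17  0.06 -0.06 -0.34 -0.01 -0.03 -0.02  0.03
 -0.2   0.15 -0.05  0.24] s [134. 102. 132.  98. 126. 145. 126. 138. 216. 180. 197. 180. 218. 234.
 174. 232.]
scene line [ -0.39280652 318.94789011] cols 266 279 res [-0.04  0.07 -0.08  0.04  0.04 -0.08  0.04 -0.03  0.03  0.02 -0.02  0.13
 -0.11 -0.01] s [408. 386. 349. 348. 407. 395. 394. 303. 273. 234. 247. 268. 278. 274.]
yaw 77.85486182134062 pitch -0.08440952020725723
axis at y -0.16 [ 0.4608 -0.16    0.0837]
axis at y -0.095 [ 0.4748 -0.095   0.0836]
axis at y -0.063 [ 0.4816 -0.063   0.0835]
tool fwd y-axis [0.2008 0.9794 0.0221]
```

View pics/g_t.png

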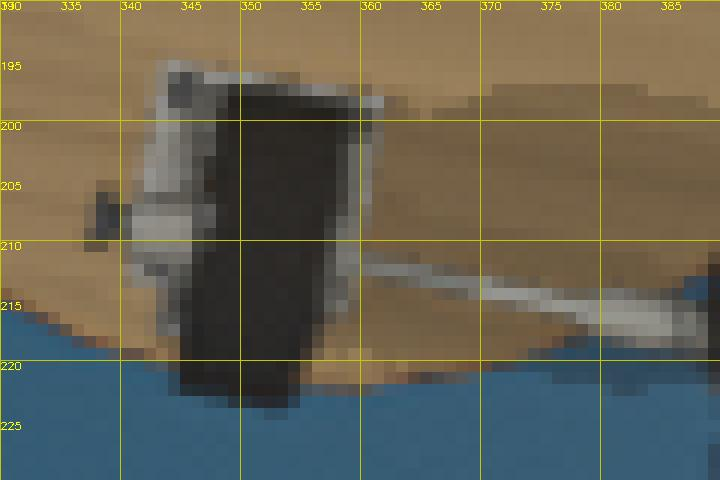

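View pics/g_s.png

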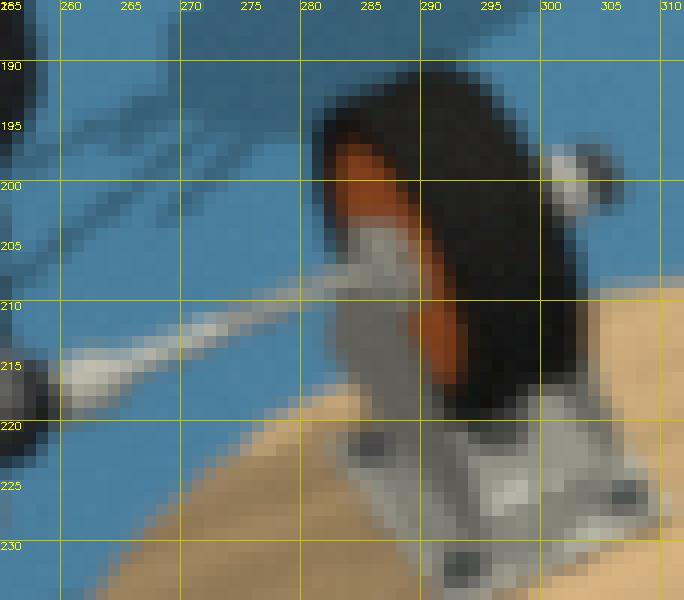

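Request:
{"name": "arm_command", "arguments": {"moves": [0.0001,0.003,-0.0002,0,0,0,1,0.0001,0.003,0,0,0,0,1,0.0001,0.003,0,0,0,0,1]}}

```text
clock: 6.45
eef_pos: [0.4604, -0.1653, 0.2365]
tool_rot: [0.079, 0.701, -0.064, 0.705]
ft_force: [-2.1, -8.3, -1.5]
grip_width: 0.0123
```

```bash
python3 - <<'E'
from h import *
goal([.4548,-.1956,.2367],-10.8)
E
```

```text
clk 6.45 eef [ 0.4604 -0.1653  0.2365] shift [-0.0008 -0.0308  0.0006] turn [-0.0137  0.0037 -0.021 ] F [-2.1 -8.3 -1.5] w 0.0123 j [-0.35  0.36 -0.3   0.91  0.02  1.42]
```

Request:
{"name": "arm_command", "arguments": {"moves": [0.0001,0.003,0,0,0,0,1,0.0001,0.003,0,0,0,0,1]}}

```text
clock: 6.62
eef_pos: [0.4612, -0.1621, 0.2368]
tool_rot: [0.075, 0.702, -0.07, 0.705]
ft_force: [-3.5, -9.9, 0.2]
grip_width: 0.0122
```

```bash
python3 - <<'E'
from h import *
goal([.4548,-.1956,.2367],-10.8)
grab("7")
E
python3 gridcrop.py pics/top_7.png 330 190 390 230 12 pics/g_t.png;python3 gridcrop.py pics/scene_7.png 255 185 312 235 12 pics/g_s.png
```

```text
clk 6.62 eef [ 0.4612 -0.1621  0.2368] shift [-0.0001 -0.0341  0.0005] turn [-0.0165  0.0037 -0.0069] F [-3.5 -9.9  0.2] w 0.0122 j [-0.34  0.36 -0.3   0.91  0.01  1.44]
```

View pics/g_t.png

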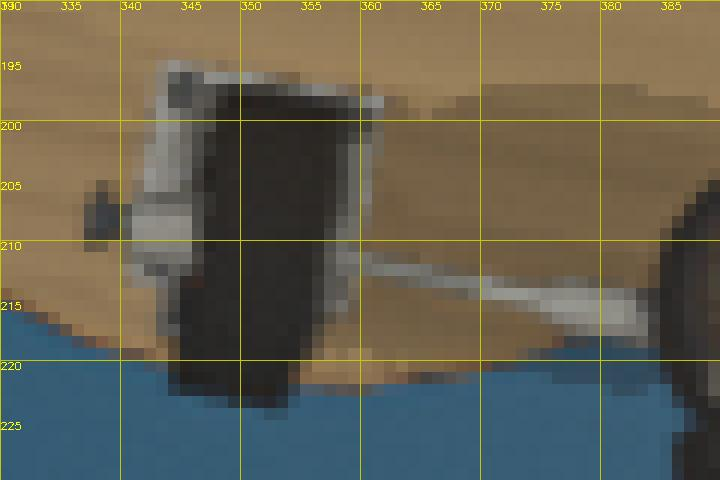

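View pics/g_s.png

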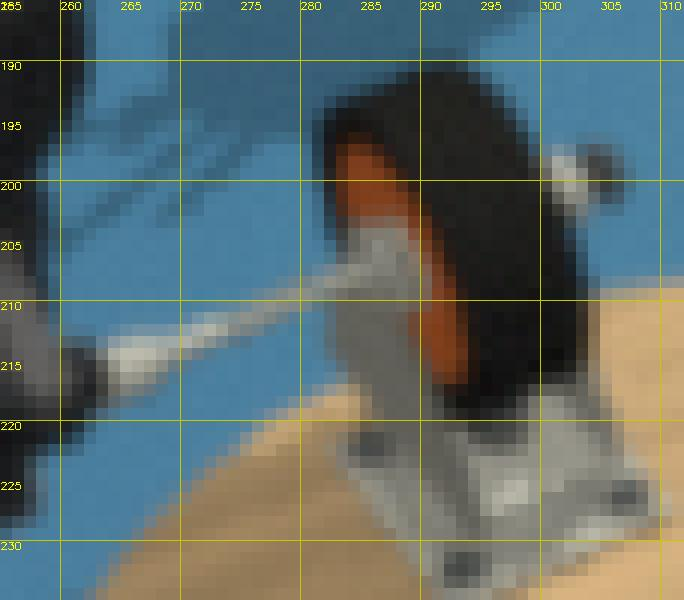

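Request:
{"name": "arm_command", "arguments": {"moves": [0,0.006,0,0,0,0.01,1,0,0.006,0,0,0,0.005,1,0,0.006,0,0,0,0.005,1]}}

```text
clock: 6.97
eef_pos: [0.463, -0.1516, 0.2375]
tool_rot: [0.075, 0.702, -0.076, 0.704]
ft_force: [-4.0, -12.2, -0.3]
grip_width: 0.0119
```

```bash
python3 - <<'E'
from h import *
goal([.4548,-.1956,.2367],-10.8)
E
```

```text
clk 6.97 eef [ 0.463  -0.1516  0.2375] shift [ 0.0009 -0.0447  0.0013] turn [-0.0248  0.0022  0.0007] F [ -4.  -12.2  -0.3] w 0.0119 j [-0.32  0.36 -0.3   0.91 -0.    1.47]
```

Request:
{"name": "arm_command", "arguments": {"moves": [0.0002,0.006,0,-0.01,0,0.012,1,0.0002,0.006,0,-0.01,0,0.01,1,0.0002,0.006,0,-0.005,0,0.01,1]}}

```text
clock: 7.22
eef_pos: [0.4656, -0.1413, 0.2379]
tool_rot: [0.07, 0.702, -0.069, 0.705]
ft_force: [-3.8, -12.4, -1.1]
grip_width: 0.0122
```

```bash
python3 - <<'E'
from h import *
goal([.4548,-.1956,.2367],-10.8)
grab("8")
E
python3 gridcrop.py pics/top_8.png 325 190 385 230 12 pics/g_t.png;python3 gridcrop.py pics/scene_8.png 255 185 312 235 12 pics/g_s.png
```

```text
clk 7.22 eef [ 0.4656 -0.1413  0.2379] shift [ 0.001  -0.0553  0.    ] turn [-0.0082  0.0032 -0.0028] F [ -3.8 -12.4  -1.1] w 0.0122 j [-0.3   0.36 -0.3   0.91  0.    1.47]
```

View pics/g_t.png

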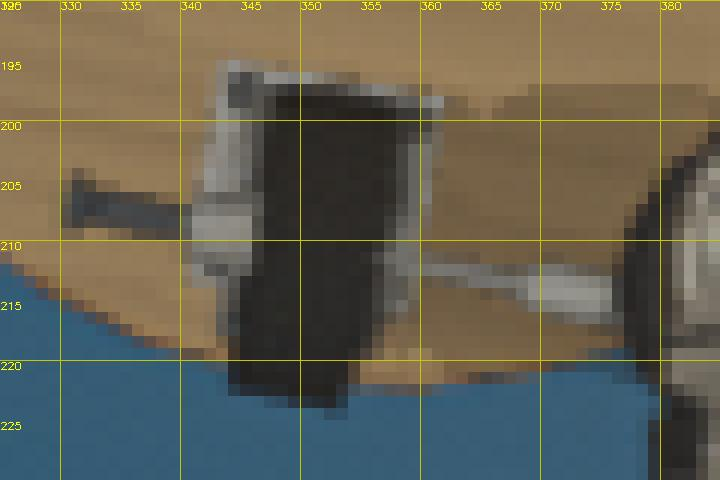

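View pics/g_s.png

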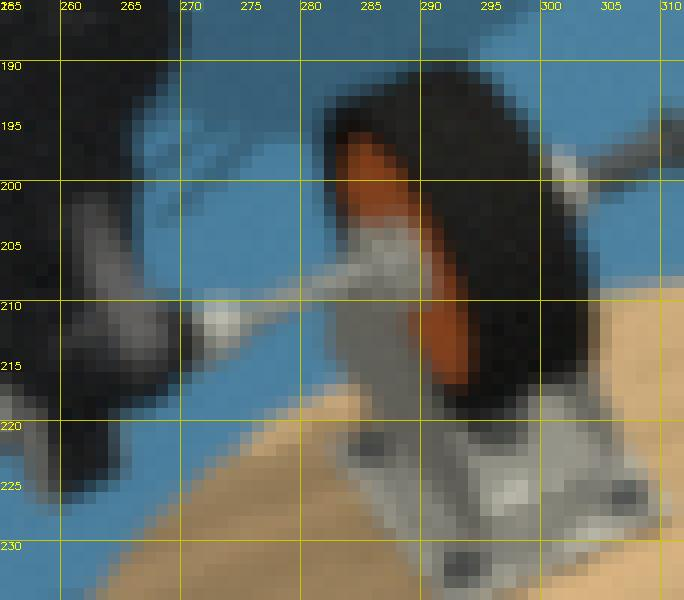

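Request:
{"name": "arm_command", "arguments": {"moves": [0.0002,0.006,0,-0.005,0,0.01,1,0.0002,0.006,0,-0.005,0,0.01,1,0.0002,0.006,0,-0.005,0,0.006,1,0.0002,0.006,0,-0.005,0,0.006,1]}}

```text
clock: 7.65
eef_pos: [0.4688, -0.1272, 0.238]
tool_rot: [0.066, 0.702, -0.067, 0.706]
ft_force: [-2.3, -11.0, -0.4]
grip_width: 0.0122
```

```bash
python3 - <<'E'
from h import *
goal([.4548,-.1956,.2367],-10.8)
grab("9")
E
python3 gridcrop.py pics/top_9.png 320 190 380 230 12 pics/g_t.png;python3 gridcrop.py pics/scene_9.png 265 185 322 235 12 pics/g_s.png
```

```text
clk 7.65 eef [ 0.4688 -0.1272  0.238 ] shift [ 0.0014 -0.0698 -0.001 ] turn [0.0001 0.0045 0.0007] F [ -2.3 -11.   -0.4] w 0.0122 j [-0.26  0.35 -0.31  0.91 -0.    1.49]
```

View pics/g_t.png

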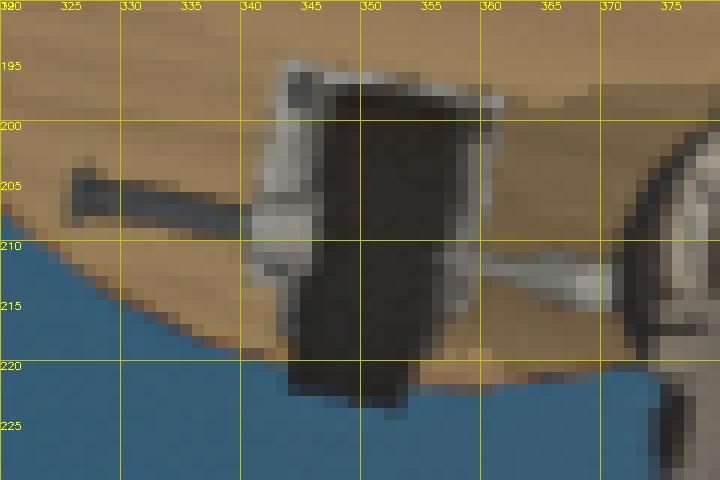

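View pics/g_s.png

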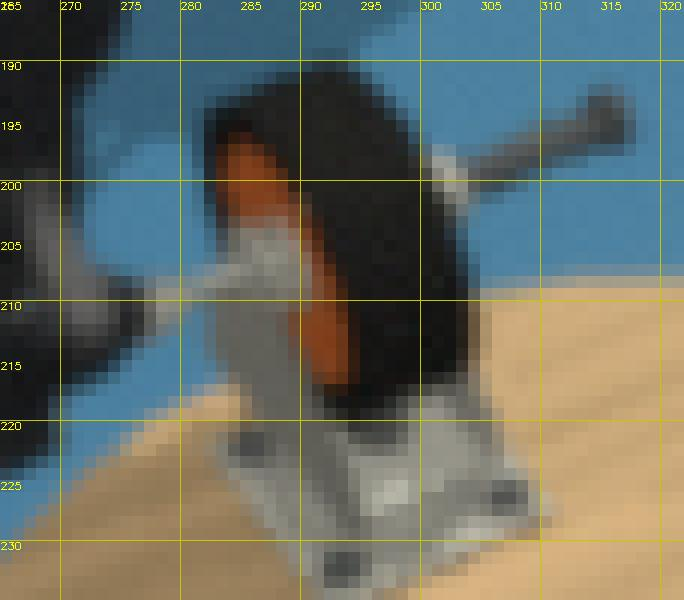

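Request:
{"name": "arm_command", "arguments": {"moves": [0.0003,0.006,0,0,0,0.006,1,0.0003,0.005,0,0,0,0.006,1]}}

```text
clock: 7.92
eef_pos: [0.47, -0.1207, 0.2378]
tool_rot: [0.066, 0.703, -0.07, 0.705]
ft_force: [-4.3, -17.2, -0.2]
grip_width: 0.0122
```

```bash
python3 - <<'E'
from h import *
goal([.4548,-.1956,.2367],-10.8)
grab("10")
E
python3 gridcrop.py pics/top_10.png 320 190 380 230 12 pics/g_t.png
```

```text
clk 7.92 eef [ 0.47   -0.1207  0.2378] shift [ 0.0015 -0.0764 -0.0005] turn [-0.0051  0.0042  0.0057] F [ -4.3 -17.2  -0.2] w 0.0122 j [-0.25  0.35 -0.31  0.9  -0.01  1.51]
```

View pics/g_t.png

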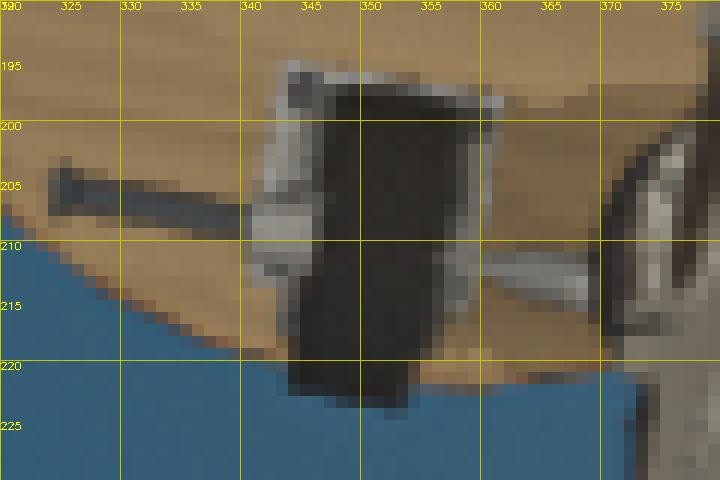

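Request:
{"name": "arm_command", "arguments": {"moves": [0,-0.008,0,0,0,0,1,0,-0.012,0,0,0,0,1,0,-0.012,0,0,0,0,1,0,-0.012,0,0,0,0,1,0,-0.012,0,0,0,0,1,0,-0.012,0,0,0,0,1,0,-0.012,0,0,0,0,1,0,-0.012,0,0,0,0,1,0,0,0,0,0,0,1]}}

```text
clock: 8.77
eef_pos: [0.4509, -0.2183, 0.2382]
tool_rot: [0.067, 0.702, -0.069, 0.706]
ft_force: [-0.1, 0.5, -1.3]
grip_width: 0.0121
```

```bash
python3 - <<'E'
from h import *
goal([.4356,-.3566,.2779],-9.6)
grab("11")
E
python3 shank.py 11 363 206 385 222 263 204 282 222
python3 gridcrop.py pics/top_11.png 320 190 395 230 10 pics/g_t.png;python3 gridcrop.py pics/scene_11.png 255 185 322 235 11 pics/g_s.png
```

```text
clk 8.77 eef [ 0.4509 -0.2183  0.2382] shift [-0.0392 -0.1387  0.0118] turn [-0.0253  0.0059  0.0026] F [-0.1  0.5 -1.3] w 0.0121 j [-0.45  0.38 -0.27  0.92 -0.    1.31]
top line [  0.20689867 136.72323304] cols 375 384 res [ 1.47 -0.67 -0.52 -0.51 -0.22 -0.17  0.02  0.22  0.16  0.23] s [ 59.   0.   0.   0.   0.   0.   0.   0.   0.   0.  53.  50. 123. 202.
 181. 173. 186. 200. 273. 303. 335. 337.]
scene line [ -0.35800138 310.04705825] cols 263 268 res [ 0.07 -0.05 -0.   -0.08  0.    0.06] s [441. 394. 399. 352. 297. 157.   0.   0.   0.   0.   0.   0.   0.  34.
   0.   0.  39.   0.  29.]
yaw 77.59568960380744 pitch -2.4132788073891973
axis at y -0.16 [ 0.4615 -0.16    0.085 ]
axis at y -0.095 [ 0.4758 -0.095   0.0822]
axis at y -0.063 [ 0.4829 -0.063   0.0808]
tool fwd y-axis [ 0.1905  0.9817 -0.0012]
```

View pics/g_t.png

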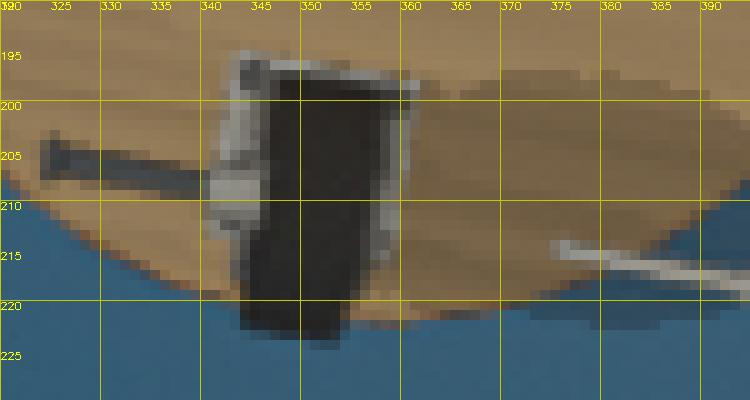

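View pics/g_s.png

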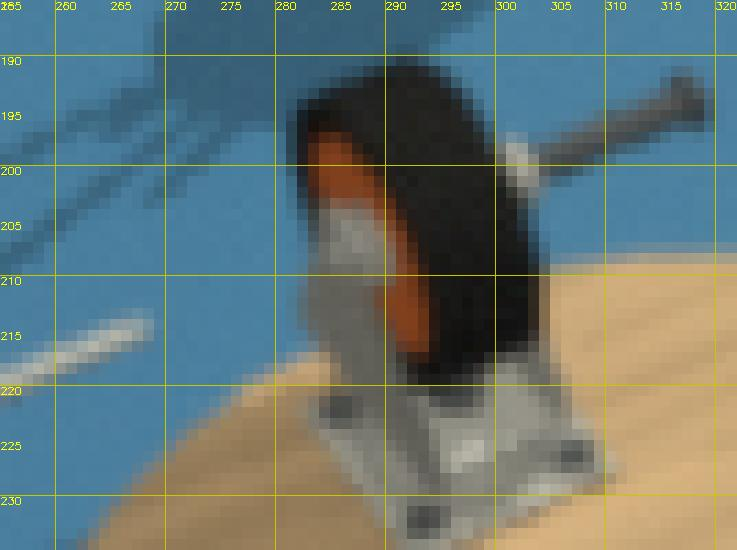

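```bash
python3 - <<'E'
from h import *
print(tri((268.5,213.8),(374.8,213.9)), onz("top",[(374.8,213.9)],.083))
print("head",tri((316.2,193.5),(324.6,205.2)))
E
python3 gridcrop.py pics/top_11.png 365 190 445 250 10 pics/g_t.png;python3 gridcrop.py pics/scene_11.png 200 190 275 250 10 pics/g_s.png
```

```text
(array([ 0.47248677, -0.11475856,  0.08470581]), np.float64(0.00023085809628675655)) [[ 0.47252431 -0.1150742   0.083     ]]
head (array([0.4987926 , 0.0341895 , 0.08322325]), np.float64(0.003659767376038136))
```

View pics/g_s.png

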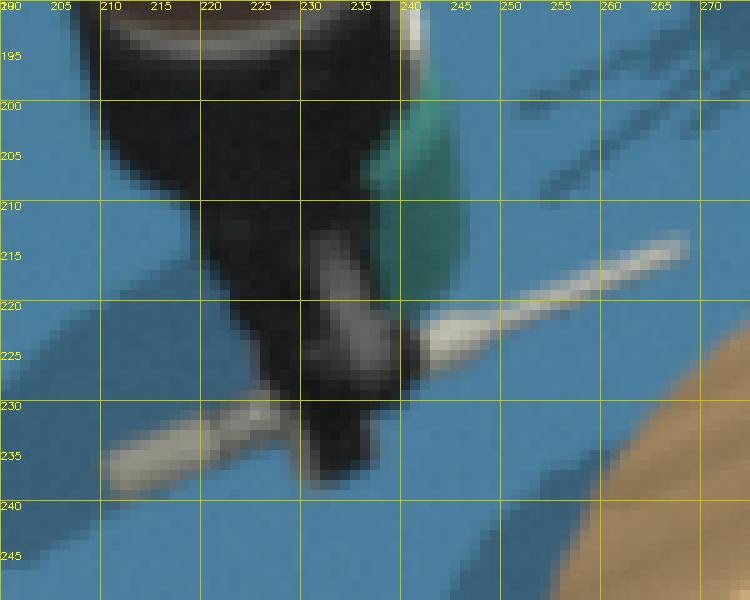

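Request:
{"name": "arm_command", "arguments": {"moves": [-0.02,-0.01,0.001,-0.012,0.003,0,1,-0.02,-0.02,0.002,-0.013,0.003,0,1,0,-0.025,0.002,0,0,0,1,0,-0.025,0.002,0,0,0,1,0,-0.025,0.002,0,0,0,1,0,-0.02,0.001,0,0,0,1,0,-0.01,0,0,0,0,1,0,0,0,0,0,0,1]}}

```text
clock: 9.53
eef_pos: [0.4392, -0.351, 0.2786]
tool_rot: [0.056, 0.706, -0.053, 0.704]
ft_force: [0.1, 0.1, -1.5]
grip_width: 0.0125
```

```bash
python3 - <<'E'
from h import *
goal([.438,-.3577,.1987],-9.6)
E
```

```text
clk 9.53 eef [ 0.4392 -0.351   0.2786] shift [ 0.0799 -0.0072  0.0001] turn [ 0.0133 -0.0029 -0.0051] F [ 0.1  0.1 -1.5] w 0.0125 j [-0.67  0.45 -0.04  1.09  0.    1.05]
```

Request:
{"name": "arm_command", "arguments": {"moves": [0.02,-0.0072,0,0.0133,-0.003,-0.005,1,0.02,0,0,0,0,0,1,0.01,0,0,0,0,0,1,0,0,0,0,0,0,1]}}

```text
clock: 9.87
eef_pos: [0.4392, -0.3549, 0.2278]
tool_rot: [0.059, 0.704, -0.058, 0.705]
ft_force: [0.2, 0.0, -0.7]
grip_width: 0.0118
```

```bash
python3 - <<'E'
from h import *
goal([.438,-.3577,.1987],-9.6)
grab("12")
E
python3 gridcrop.py pics/scene_12.png 150 200 235 295 8 pics/g_s.png
python3 gridcrop.py pics/top_12.png 410 190 490 250 8 pics/g_t.png
```

```text
clk 9.87 eef [ 0.4392 -0.3549  0.2278] shift [ 0.0291 -0.0031 -0.0007] turn [ 0.0022  0.002  -0.0027] F [ 0.2  0.  -0.7] w 0.0118 j [-0.68  0.5  -0.1   0.97  0.    1.06]
```

View pics/g_s.png

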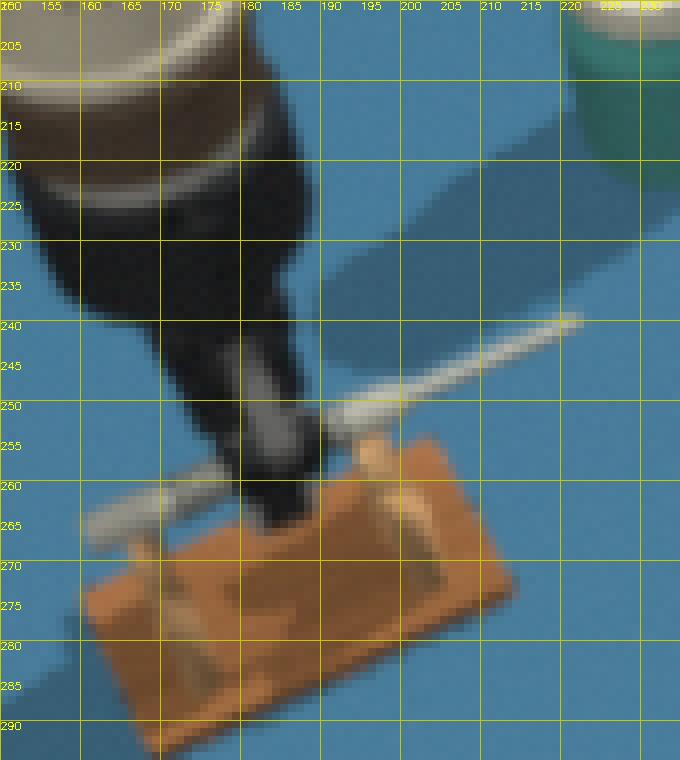

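View pics/g_t.png

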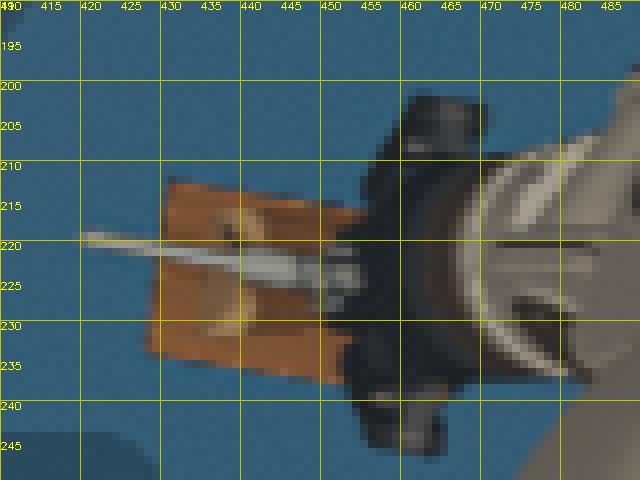

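The punch is 29 mm above the notches and aligned with them, with its tip at top (420,219). I'll lower it with the small corrections.

Request:
{"name": "arm_command", "arguments": {"moves": [0.012,-0.003,-0.0007,0.002,0.002,-0.002,1,0.009,0,0,0,0,0,1,0.004,0,0,0,0,0,1,0,0,0,0,0,0,1]}}

```text
clock: 10.3
eef_pos: [0.4403, -0.3578, 0.2056]
tool_rot: [0.057, 0.702, -0.06, 0.707]
ft_force: [-0.8, 1.1, -1.1]
grip_width: 0.0124
```

```bash
python3 - <<'E'
from h import *
goal([.438,-.3577,.1987],-9.6)
E
```

```text
clk 10.30 eef [ 0.4403 -0.3578  0.2056] shift [ 0.0069 -0.0002 -0.0024] turn [0.0026 0.007  0.0033] F [-0.8  1.1 -1.1] w 0.0124 j [-0.68  0.53 -0.12  0.92  0.    1.05]
```

Request:
{"name": "arm_command", "arguments": {"moves": [0.003,0,-0.0022,0.0026,0.007,0.0033,1,0.003,0,-0.0005,0,0,0,1,0,0,0,0,0,0,1]}}

```text
clock: 10.55
eef_pos: [0.4378, -0.3575, 0.1993]
tool_rot: [0.059, 0.705, -0.059, 0.705]
ft_force: [-0.6, 0.4, -1.5]
grip_width: 0.0125
```

```bash
python3 - <<'E'
from h import *
goal([.438,-.3577,.1987],-9.6)
grab("13")
E
python3 gridcrop.py pics/scene_13.png 150 200 235 295 8 pics/g_s.png
```

```text
clk 10.55 eef [ 0.4378 -0.3575  0.1993] shift [ 0.0006 -0.0001  0.0003] turn [-0.0002  0.0001  0.    ] F [-0.6  0.4 -1.5] w 0.0125 j [-0.68  0.53 -0.13  0.91  0.    1.05]
```

View pics/g_s.png

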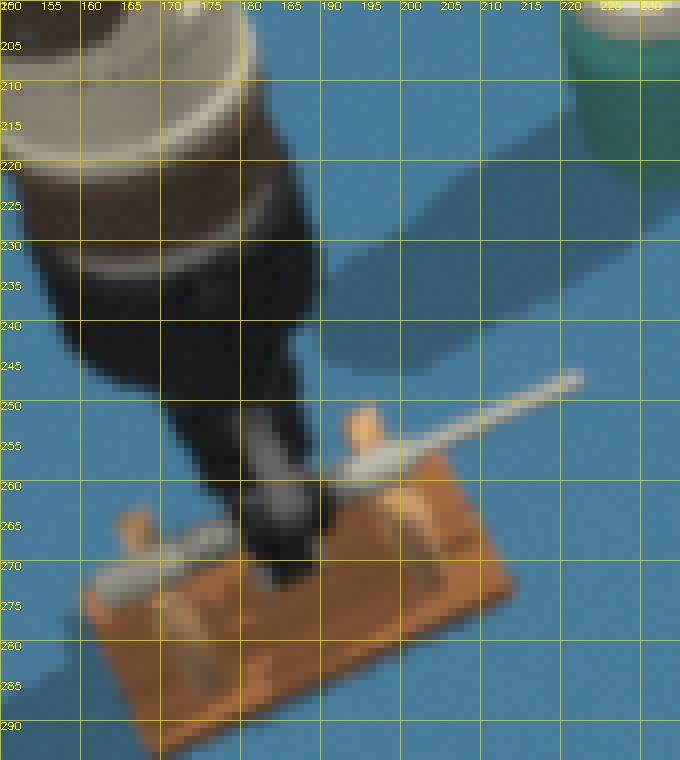

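The punch sits in both notches, in the same image position as at the start. I'll open the jaws and retreat upwards.

Request:
{"name": "arm_command", "arguments": {"moves": [0,0,0,0,0,0,0,0,0,0,0,0,0,0,0,0,0,0,0,0,0,0,0,0,0,0,0,0,-0.01,0,0,0,0,0,0,-0.02,0,0,0,0,0,0,-0.04,0,0,0,0,0,0,-0.04,0,0,0,0,0,0,-0.04,0,0,0,0,0,0]}}

```text
clock: 11.4
eef_pos: [0.4352, -0.3556, 0.3483]
tool_rot: [0.063, 0.71, -0.056, 0.699]
ft_force: [0.8, 0.3, 0.9]
grip_width: 0.0427
```

```bash
python3 - <<'E'
from h import *
grab("14")
a=np.radians(-10.8); print("wheel at",)
goal([.485,-.0423,.32],-10.8); goal([.485,-.0423,.32],-10.8+90);goal([.485,-.0423,.32],-10.8-90)
E
python3 gridcrop.py pics/scene_14.png 150 235 235 295 8 pics/g_s.png
python3 gridcrop.py pics/scene_14.png 270 185 322 240 11 pics/g_t.png
```

```text
wheel at
clk 11.50 eef [ 0.4374 -0.3574  0.3557] shift [ 0.0359  0.3186 -0.0057] turn [ 0.0205 -0.0011 -0.0006] F [ 1.  -0.4 -0.2] w 0.0427 j [-0.69  0.39  0.09  1.27  0.    1.05]
clk 11.50 eef [ 0.4374 -0.3574  0.3557] shift [ 0.0359  0.3186 -0.0057] turn [-1.5503e+00 -4.0000e-04 -1.4000e-03] F [ 1.  -0.4 -0.2] w 0.0427 j [-0.69  0.39  0.09  1.27  0.    1.05]
clk 11.50 eef [ 0.4374 -0.3574  0.3557] shift [ 0.0359  0.3186 -0.0057] turn [ 1.5913e+00 -1.4000e-03  4.0000e-04] F [ 1.  -0.4 -0.2] w 0.0427 j [-0.69  0.39  0.09  1.27  0.    1.05]
```

View pics/g_s.png

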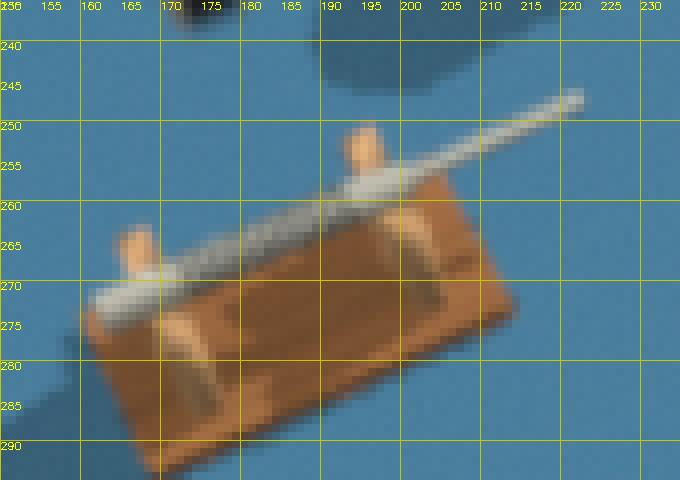

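View pics/g_t.png

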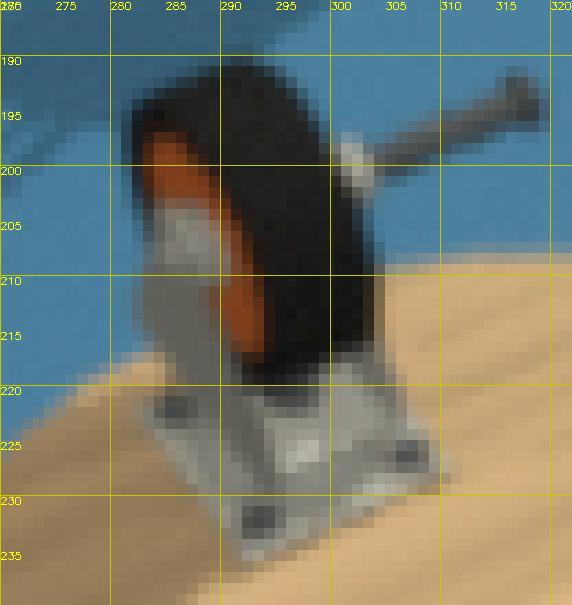

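Request:
{"name": "arm_command", "arguments": {"moves": [0,0.0354,-0.0006,0,0,0,-0.4,0,0.0354,-0.0006,0,0,0,-0.4,0,0.0354,-0.0006,0,0,0,-0.4,0,0.0354,-0.0006,0,0,0,-0.4,0,0.0354,-0.0006,0,0,0,-0.4,0,0.0354,-0.0006,0,0,0,-0.4,0,0.0354,-0.0006,0,0,0,-0.4,0,0.0354,-0.0006,0,0,0,-0.4,0,0.0354,-0.0006,0,0,0,-0.4,0,0,0,-0.12,0,0,-0.4,0,0,0,-0.12,0,0,-0.4,0,0,0,-0.12,0,0,-0.4,0,0,0,-0.12,0,0,-0.4,0,0,0,-0.12,0,0,-0.4,0,0,0,-0.12,0,0,-0.4,0,0,0,-0.12,0,0,-0.4,0,0,0,-0.12,0,0,-0.4,0,0,0,-0.12,0,0,-0.4,0,0,0,-0.12,0,0,-0.4,0,0,0,-0.12,0,0,-0.4]}}

```text
clock: 13.17
eef_pos: [0.4867, -0.027, 0.3699]
tool_rot: [-0.405, 0.579, 0.389, 0.591]
ft_force: [0.5, 0.3, 1.8]
grip_width: 0.0595
```

```bash
python3 - <<'E'
from h import *
goal([.485,-.0423,.32],79.2)
E
```

```text
clk 13.17 eef [ 0.4867 -0.027   0.3699] shift [ 0.05   -0.0027 -0.0149] turn [-0.1907 -0.0004  0.0281] F [0.5 0.3 1.8] w 0.0595 j [-0.05  0.22 -0.11  1.21 -0.01  0.33]
```

Request:
{"name": "arm_command", "arguments": {"moves": [0.015,-0.001,-0.006,-0.095,0,0.014,-0.4,0.015,0,-0.006,-0.095,0,0.014,-0.4,0.01,0,-0.002,0,0,0,-0.4,0,0,0,0,0,0,-0.4]}}

```text
clock: 13.5
eef_pos: [0.4841, -0.041, 0.3321]
tool_rot: [-0.456, 0.54, 0.453, 0.543]
ft_force: [0.3, 0.5, -0.7]
grip_width: 0.0597
```

```bash
python3 - <<'E'
from h import *
goal([.485,-.0423,.32],79.2)
grab("15")
E
python3 gridcrop.py pics/scene_15.png 255 130 345 240 7 pics/g_s.png
python3 gridcrop.py pics/top_15.png 310 160 390 250 7 pics/g_t.png
```

```text
clk 13.50 eef [ 0.4841 -0.041   0.3321] shift [ 0.0121 -0.0011 -0.0011] turn [0.0149 0.0006 0.0059] F [ 0.3  0.5 -0.7] w 0.0597 j [-0.08  0.26 -0.17  1.14 -0.    0.09]
```

View pics/g_s.png

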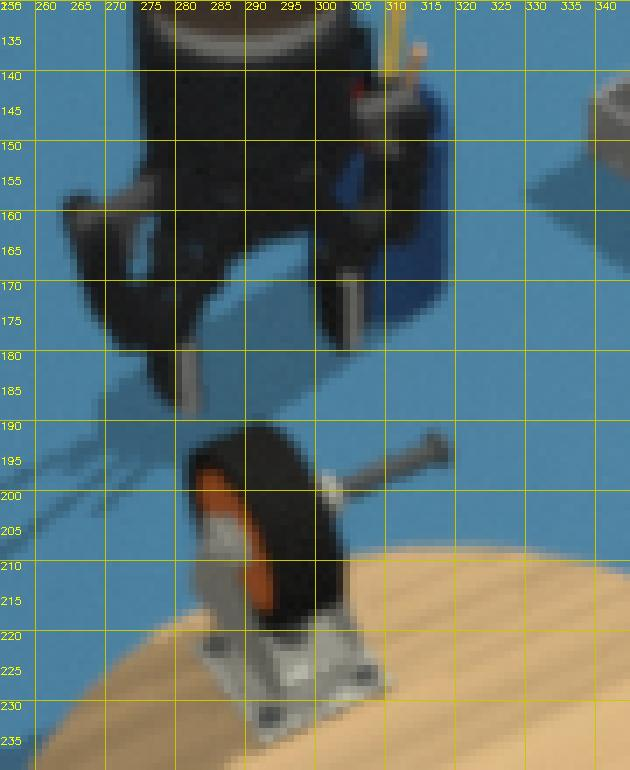

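View pics/g_t.png

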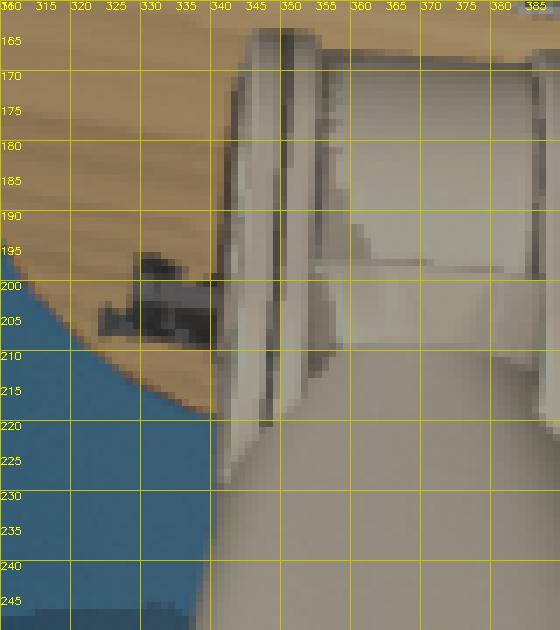

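Request:
{"name": "arm_command", "arguments": {"moves": [0.018,-0.001,-0.001,0.015,0,0.006,-0.4,0.018,0,0,0,0,0,-0.4,0.012,0,0,0,0,0,-0.4,0,0,0,0,0,0,-0.4]}}

```text
clock: 13.93
eef_pos: [0.4882, -0.0415, 0.29]
tool_rot: [-0.453, 0.541, 0.447, 0.549]
ft_force: [-0.1, -0.9, -0.7]
grip_width: 0.0595
```

```bash
python3 - <<'E'
from h import *
goal([.485,-.0423,.27],79.2)
grab("16")
E
python3 gridcrop.py pics/scene_16.png 255 140 345 240 7 pics/g_s.png
```

```text
clk 13.93 eef [ 0.4882 -0.0415  0.29  ] shift [ 0.02    0.0033 -0.0015] turn [-0.0017  0.0025  0.0138] F [-0.1 -0.9 -0.7] w 0.0595 j [-0.09  0.3  -0.23  1.03  0.    0.11]
```

View pics/g_s.png

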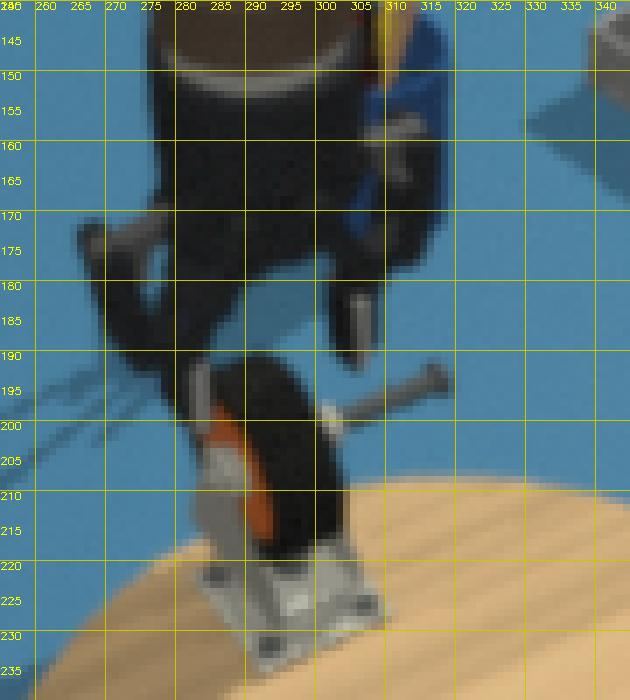

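Request:
{"name": "arm_command", "arguments": {"moves": [0.01,0.0033,-0.0015,0,0.0025,0.0138,-0.4,0.009,0,0,0,0,0,-0.4,0,0,0,0,0,0,-0.4]}}

```text
clock: 14.28
eef_pos: [0.4869, -0.0424, 0.2751]
tool_rot: [-0.453, 0.543, 0.448, 0.547]
ft_force: [1.3, -1.0, -0.3]
grip_width: 0.0597
```

```bash
python3 - <<'E'
from h import *
goal([.485,-.0423,.27],79.2)
E
```

```text
clk 14.28 eef [ 0.4869 -0.0424  0.2751] shift [ 0.005   0.0019 -0.0003] turn [-0.0012  0.0008  0.0087] F [ 1.3 -1.  -0.3] w 0.0597 j [-0.09  0.31 -0.25  1.   -0.    0.1 ]
```

Request:
{"name": "arm_command", "arguments": {"moves": [0.0045,0.0019,-0.0003,-0.001,0.001,0.0087,-0.4,0,0,0,0,0,0,-0.1,0,0,0,0,0,0,0,0,0,0,0,0,0,0]}}

```text
clock: 14.62
eef_pos: [0.4849, -0.0423, 0.2702]
tool_rot: [-0.45, 0.545, 0.451, 0.545]
ft_force: [-0.5, 0.1, -0.1]
grip_width: 0.0423
```

```bash
python3 - <<'E'
from h import *
goal([.485,-.0423,.27],79.2)
grab("17")
E
python3 gridcrop.py pics/scene_17.png 255 150 325 240 8 pics/g_s.png
```

```text
clk 14.62 eef [ 0.4849 -0.0423  0.2702] shift [ 0.0002 -0.0001  0.    ] turn [-0.0003 -0.0003 -0.001 ] F [-0.5  0.1 -0.1] w 0.0423 j [-0.09  0.32 -0.26  0.99 -0.    0.1 ]
```

View pics/g_s.png

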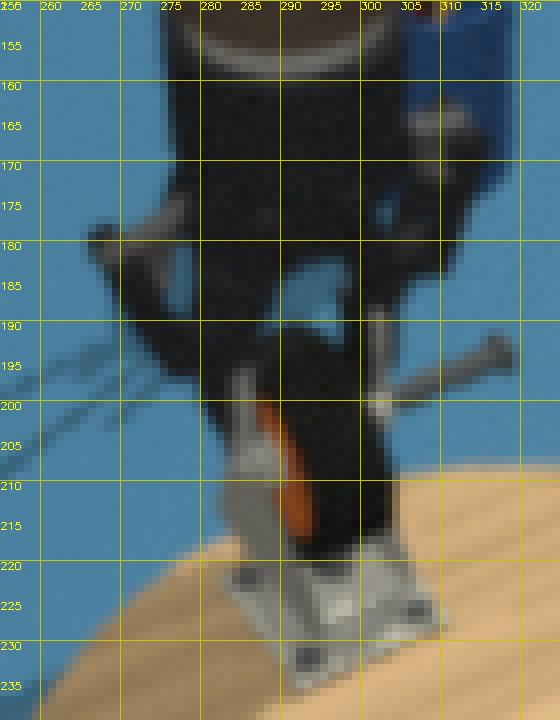

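Request:
{"name": "arm_command", "arguments": {"moves": [0,0,0,0,0,0,1,0,0,0,0,0,0,1,0,0,0,0,0,0,1,0,0,0,0,0,0,1,0,0,0,0,0,0,1]}}

```text
clock: 15.13
eef_pos: [0.4851, -0.0423, 0.2709]
tool_rot: [-0.451, 0.545, 0.451, 0.545]
ft_force: [0.1, 0.6, -0.2]
grip_width: 0.029
```

```bash
python3 - <<'E'
from h import *
goal([.485,-.0423,.27],79.2)
E
```

```text
clk 15.13 eef [ 0.4851 -0.0423  0.2709] shift [ 0.0009  0.0001 -0.    ] turn [-0.0002  0.      0.0003] F [ 0.1  0.6 -0.2] w 0.0290 j [-0.09  0.32 -0.26  0.99 -0.    0.1 ]
```

Gripped: the width reads 29 mm and the side force is almost nil. I'll lift straight and gently.

Request:
{"name": "arm_command", "arguments": {"moves": [-0.006,0,0,0,0,0,1,-0.01,0,0,0,0,0,1,-0.012,0,0,0,0,0,1,-0.012,0,0,0,0,0,1,-0.012,0,0,0,0,0,1,-0.012,0,0,0,0,0,1,-0.015,0,0,0,0,0,1,-0.015,0,0,0,0,0,1,0,0,0,0,0,0,1]}}

```text
clock: 15.88
eef_pos: [0.4834, -0.0422, 0.3681]
tool_rot: [-0.449, 0.547, 0.453, 0.543]
ft_force: [0.5, -0.0, -1.6]
grip_width: 0.0288
```

```bash
python3 - <<'E'
from h import *
goal([.405,.346,.4],90)
grab("18")
E
python3 gridcrop.py pics/scene_18.png 245 110 325 240 6 pics/g_s.png
```

```text
clk 15.88 eef [ 0.4834 -0.0422  0.3681] shift [-0.0311  0.1502  0.3665] turn [-0.1888 -0.0004 -0.0084] F [ 0.5 -0.  -1.6] w 0.0288 j [-0.09  0.24 -0.1   1.25 -0.    0.1 ]
```

View pics/g_s.png

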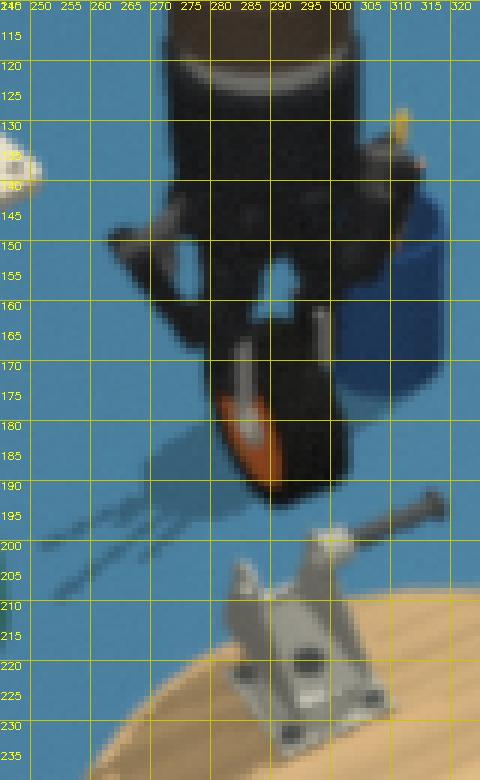

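Request:
{"name": "arm_command", "arguments": {"moves": [-0.02,0,0,0,0,0,1,-0.02,0.005,0.01,0,0,0,1,-0.02,0.0137,0.03,0,0,0,1,0,0.0137,0.0333,-0.02,0,0,1,0,0.0137,0.0333,-0.02,0,0,1,0,0.0137,0.0333,-0.02,0,0,1,0,0.0137,0.0333,-0.02,0,0,1,0,0.0137,0.0333,-0.02,0,0,1,0,0.0137,0.0333,-0.02,0,0,1,0,0.0137,0.0333,-0.02,0,0,1,0,0.01,0.03,-0.02,0,0,1,0,0.005,0.02,-0.02,0,0,1,0,0,0.01,0,0,0,1]}}

```text
clock: 17.07
eef_pos: [0.3887, 0.3162, 0.4108]
tool_rot: [-0.489, 0.514, 0.505, 0.491]
ft_force: [0.1, -0.5, -2.3]
grip_width: 0.0287
```

```bash
python3 - <<'E'
from h import *
goal([.405,.346,.3],91.5)
E
```

```text
clk 17.07 eef [0.3887 0.3162 0.4108] shift [ 0.1099 -0.0204  0.0309] turn [-0.0364 -0.0073 -0.04  ] F [ 0.1 -0.5 -2.3] w 0.0287 j [0.68 0.26 0.04 1.39 0.02 0.69]
```

Request:
{"name": "arm_command", "arguments": {"moves": [0.01,-0.01,0.015,-0.018,-0.004,-0.02,1,0.02,-0.01,0.015,-0.018,-0.004,-0.02,1,0.03,0,0,0,0,0,1,0.03,0,0,0,0,0,1,0.015,0,0,0,0,0,1,0,0,0,0,0,0,1]}}

```text
clock: 17.57
eef_pos: [0.4085, 0.3482, 0.2955]
tool_rot: [0.508, -0.494, -0.506, -0.492]
ft_force: [0.1, -1.1, -1.7]
grip_width: 0.0291
```

```bash
python3 - <<'E'
from h import *
goal([.405,.346,.2334],91.5)
grab("19")
E
python3 gridcrop.py pics/scene_19.png 320 60 420 180 6 pics/g_s.png;python3 gridcrop.py pics/top_19.png 180 180 290 280 6 pics/g_t.png
```

```text
clk 17.57 eef [0.4085 0.3482 0.2955] shift [ 0.0621  0.0035 -0.0018] turn [ 0.0023 -0.0043 -0.0011] F [ 0.1 -1.1 -1.7] w 0.0291 j [ 0.71  0.39 -0.09  1.1  -0.    0.68]
```

View pics/g_s.png

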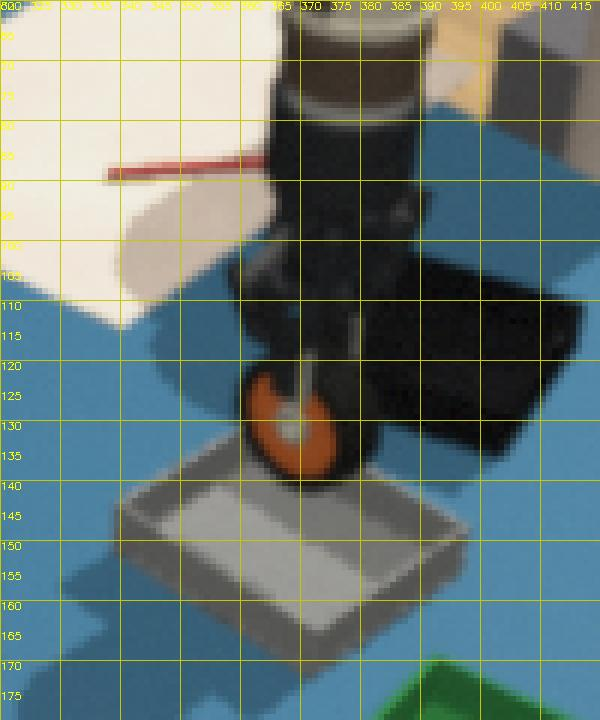

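View pics/g_t.png

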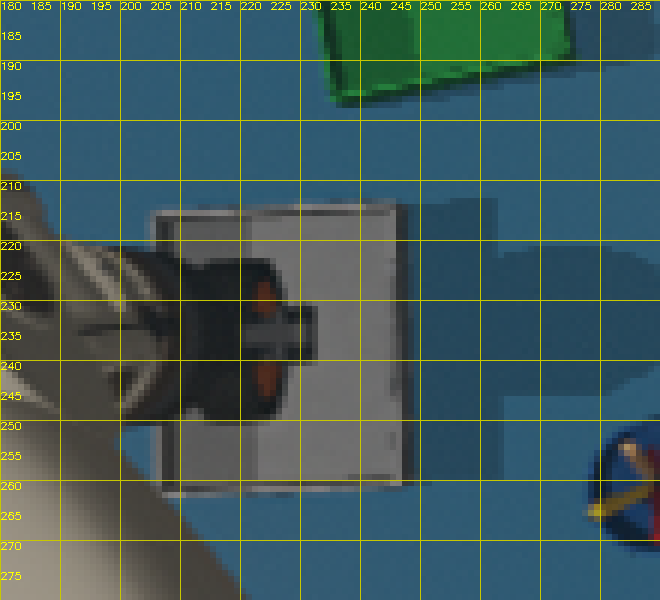

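Request:
{"name": "arm_command", "arguments": {"moves": [0.018,0.0035,-0.0018,0.002,-0.004,-0.001,1,0.018,0,0,0,0,0,1,0.01,0,0,0,0,0,1,0.004,0,0,0,0,0,1,0,0,0,0,0,0,1]}}

```text
clock: 18.08
eef_pos: [0.4101, 0.3476, 0.2545]
tool_rot: [0.506, -0.488, -0.505, -0.501]
ft_force: [0.8, 0.2, -1.8]
grip_width: 0.0285
```

```bash
python3 - <<'E'
from h import *
goal([.405,.346,.2334],91.5)
grab("20")
E
python3 gridcrop.py pics/scene_20.png 320 60 420 180 6 pics/g_s.png
```

```text
clk 18.08 eef [0.4101 0.3476 0.2545] shift [ 0.021   0.0054 -0.0017] turn [-0.0039  0.0107  0.0141] F [ 0.8  0.2 -1.8] w 0.0285 j [ 0.7   0.42 -0.16  0.98 -0.    0.68]
```

View pics/g_s.png

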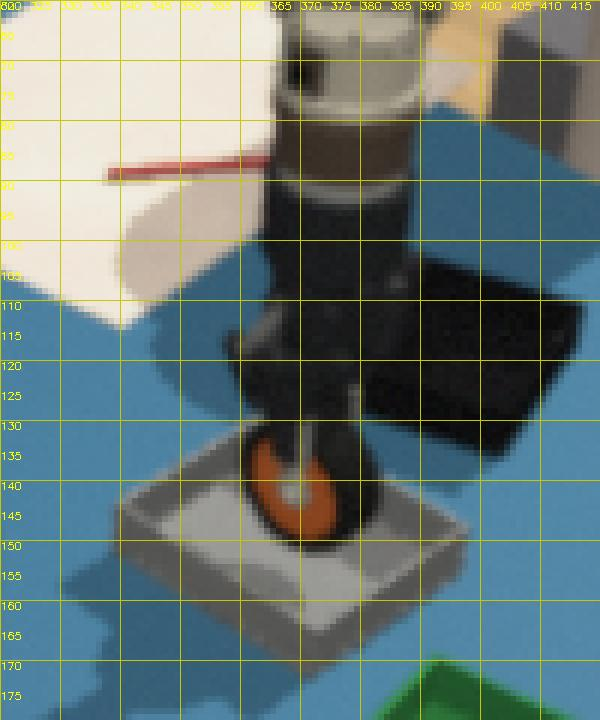

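Request:
{"name": "arm_command", "arguments": {"moves": [0.008,0.003,-0.0017,-0.004,0.0107,0.0141,1,0.007,0.002,0,0,0,0,1,0.003,0,0,0,0,0,1]}}

```text
clock: 18.43
eef_pos: [0.4065, 0.3471, 0.2396]
tool_rot: [0.507, -0.491, -0.506, -0.496]
ft_force: [-0.2, -0.3, -2.0]
grip_width: 0.0287
```

```bash
python3 - <<'E'
from h import *
goal([.405,.346,.2334],91.5)
E
```

```text
clk 18.43 eef [0.4065 0.3471 0.2396] shift [ 0.0062  0.0015 -0.0011] turn [0.0004 0.0046 0.0055] F [-0.2 -0.3 -2. ] w 0.0287 j [ 0.71  0.43 -0.18  0.95  0.    0.68]
```

Request:
{"name": "arm_command", "arguments": {"moves": [0.004,0.001,-0.001,0,0.0046,0.0055,1,0.002,0,0,0,0,0,1]}}

```text
clock: 18.6
eef_pos: [0.4057, 0.3463, 0.2347]
tool_rot: [0.507, -0.493, -0.506, -0.494]
ft_force: [-3.3, -5.5, 22.7]
grip_width: 0.0289
```

```bash
python3 - <<'E'
from h import *
goal([.405,.346,.2334],91.5)
E
```

```text
clk 18.60 eef [0.4057 0.3463 0.2347] shift [ 0.0013  0.0007 -0.0002] turn [ 0.0007 -0.      0.0015] F [-3.3 -5.5 22.7] w 0.0289 j [ 0.71  0.44 -0.18  0.95 -0.    0.68]
```

Request:
{"name": "arm_command", "arguments": {"moves": [-0.0006,0,0,0,0,0,1,0,0,0,0,0,0,1]}}

```text
clock: 18.77
eef_pos: [0.4055, 0.3462, 0.2358]
tool_rot: [0.507, -0.493, -0.506, -0.494]
ft_force: [0.3, -1.2, -2.3]
grip_width: 0.0287
```

```bash
python3 - <<'E'
from h import *
goal([.405,.346,.2334],91.5)
grab("21")
E
python3 gridcrop.py pics/scene_21.png 320 60 420 180 6 pics/g_s.png
```

```text
clk 18.77 eef [0.4055 0.3462 0.2358] shift [ 0.0024  0.0006 -0.0002] turn [ 0.0008 -0.0001  0.0017] F [ 0.3 -1.2 -2.3] w 0.0287 j [ 0.71  0.44 -0.18  0.95 -0.    0.68]
```

View pics/g_s.png

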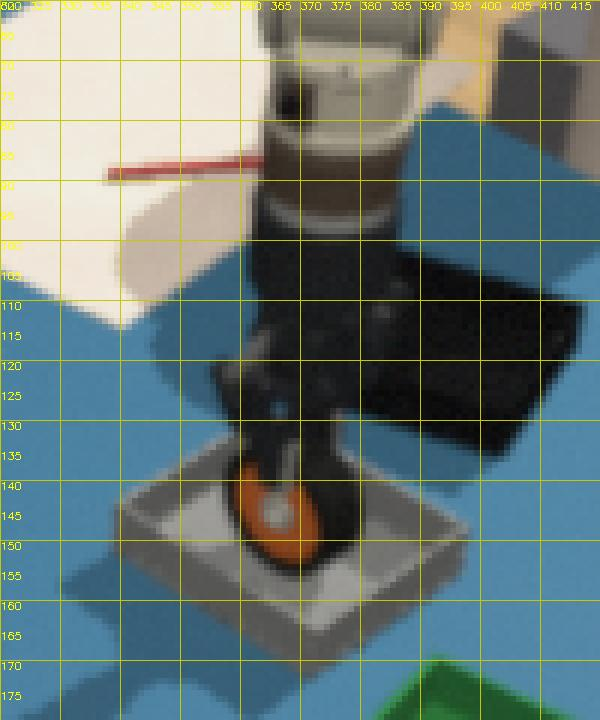

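Request:
{"name": "arm_command", "arguments": {"moves": [0.001,0,0,0,0,0,1]}}

```text
clock: 18.95
eef_pos: [0.4057, 0.3462, 0.2348]
tool_rot: [0.507, -0.493, -0.506, -0.494]
ft_force: [-1.4, -2.3, 11.5]
grip_width: 0.0289
```

Light contact, about 13 N. I'll open the jaws.

Request:
{"name": "arm_command", "arguments": {"moves": [0,0,0,0,0,0,0.15,0,0,0,0,0,0,0,0,0,0,0,0,0,0,0,0,0,0,0,0,-0.2,0,0,0,0,0,0,-0.2]}}

```text
clock: 19.37
eef_pos: [0.406, 0.3466, 0.2347]
tool_rot: [0.507, -0.492, -0.506, -0.494]
ft_force: [0.4, -0.3, 0.5]
grip_width: 0.0515
```

```bash
python3 - <<'E'
from h import *
goal([.405,.346,.2334],91.5)
grab("22")
E
python3 gridcrop.py pics/scene_22.png 320 60 420 180 6 pics/g_s.png
```

```text
clk 19.37 eef [0.406  0.3466 0.2347] shift [ 0.0013  0.001  -0.0006] turn [0.0009 0.0006 0.0028] F [ 0.4 -0.3  0.5] w 0.0515 j [ 0.71  0.44 -0.18  0.95 -0.    0.68]
```

View pics/g_s.png

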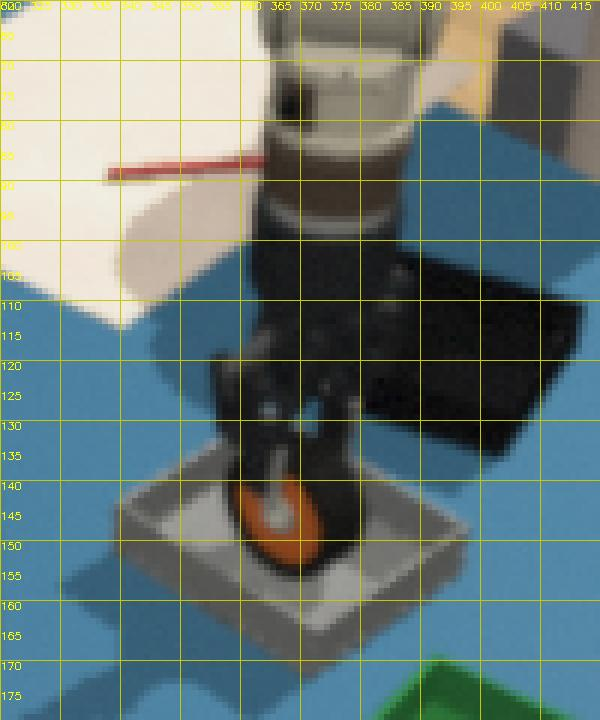

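The wheel stands still in the tray. I'll retreat straight up.

Request:
{"name": "arm_command", "arguments": {"moves": [-0.008,0,0,0,0,0,-0.3,-0.015,0,0,0,0,0,-0.3,-0.025,0,0,0,0,0,-0.3,-0.035,0,0,0,0,0,-0.3,-0.035,0,0,0,0,0,-0.3,-0.035,0,0,0,0,0,-0.3,0,0,0,0,0,0,-0.3,0,0,0,0,0,0,-0.3]}}

```text
clock: 20.13
eef_pos: [0.4044, 0.3456, 0.3962]
tool_rot: [0.507, -0.494, -0.506, -0.492]
ft_force: [0.2, -0.8, -0.7]
grip_width: 0.0557
```

```bash
python3 - <<'E'
from h import *
goal([.405,.346,.2334],91.5)
grab("23")
E
python3 gridcrop.py pics/scene_23.png 320 60 420 180 6 pics/g_s.png
```

```text
clk 20.13 eef [0.4044 0.3456 0.3962] shift [ 0.1628 -0.0008  0.0008] turn [ 0.0009 -0.0025 -0.0011] F [ 0.2 -0.8 -0.7] w 0.0557 j [ 0.71  0.31  0.07  1.34 -0.    0.68]
```

View pics/g_s.png

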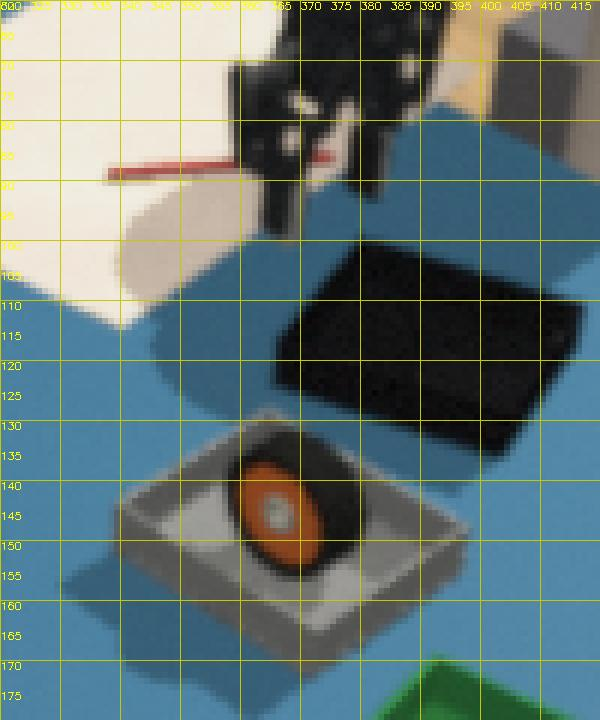

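View pics/scene_23.png

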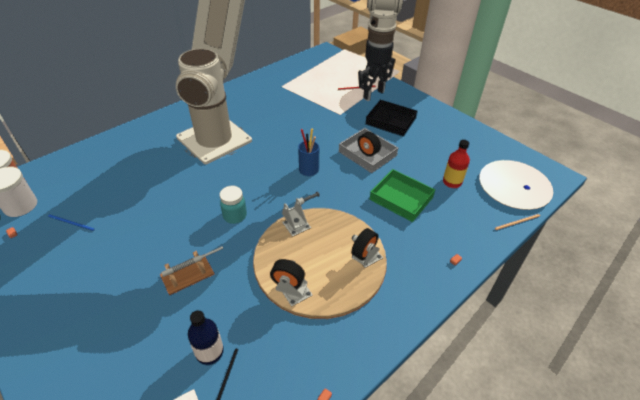

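View pics/top_23.png

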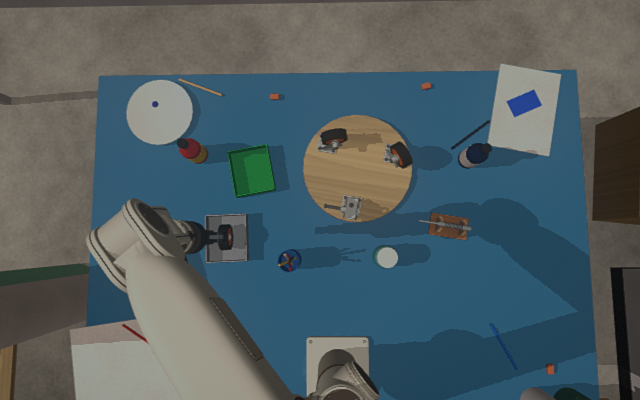

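```bash
python3 - <<'E'
from h import *
b=grab("24")
for n,boxes in(("scene",dict(pot=(296,125,322,178),jar=(218,185,248,224),red=(442,138,472,190),blue=(185,308,225,365),wheel=(355,125,385,160),spot=(255,232,272,250))),):
    for k,(x0,y0,x1,y1) in boxes.items():
        r=cv2.imread(f"pics/{n}_23.png" if k=="wheel" else f"pics/{n}0.png").astype(float)
        d=np.abs(b[n]-r).max(2)[y0:y1,x0:x1]; print(k,d.mean().round(1),d.max())
E
python3 gridcrop.py pics/scene_24.png 240 185 330 260 8 pics/g_s.png
```

```text
pot 2.7 7.0
jar 2.9 7.0
red 3.0 11.0
blue 3.0 11.0
wheel 2.3 20.0
spot 24.1 58.0
```

View pics/g_s.png

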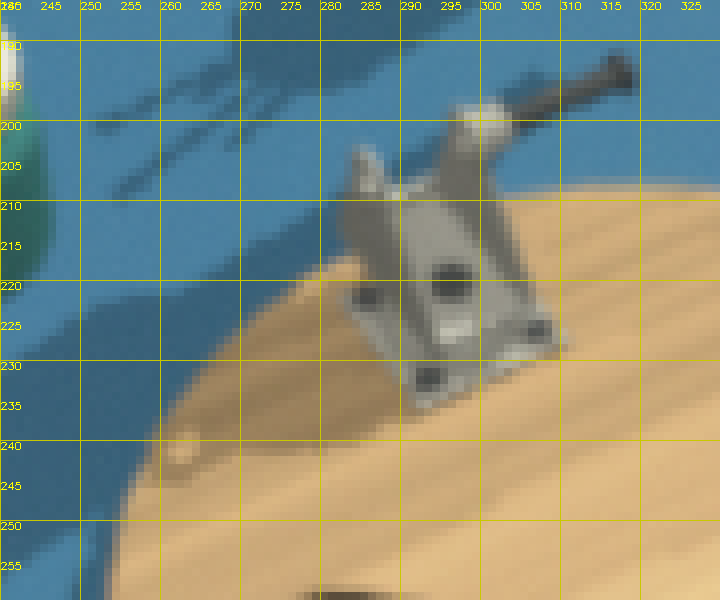

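The light spot at (263,241) is only the fork's shadow with light coming through the axle hole. Bottles, jar and pot are unchanged and the wheel is at rest, so I'll hand in.

```bash
python3 -c "
from workcell import bot
print(bot.job_done(), bot.get_obs()['clock'])"
```

```text
the job is handed in; nothing more can be done
the job is handed in; nothing more can be done
```

The job is done and handed in at about 20 s of the 72 s allowed. I drove the stuck pin towards its head with the punch and laid the punch back in both notches of its rest. I then lifted the old wheel out and set it upright in the grey tray.

- **Pin:** the head moved about 39 mm between two-view measurements. With the 1–5 mm start that puts it at 40 mm or more, against the 36 mm needed. It still hangs in the boss. Pushing forces stayed at or below about 18 N.
- **Punch:** my first grip closed 11 mm too high, so I opened, lowered and regripped it before lifting. Back on the rest it sits in the same image position as at the start.
- **Wheel:** the jaws opened with light contact on the tray floor (about 13 N). The first touch had read about 23 N, so I backed off before lowering again. The wheel stood still in the last two pictures.
- **Other things:** the bottles, jar and pencil pot show no change in the scene picture against the start.
- **Disagreements between checks:** the two cameras put the board centre about 5 mm apart, so I lined up the punch from matched features in both pictures. The last head measurement had a 3.7 mm gap between the two views, but its travel agrees with the top view alone, which gives about 41 mm.

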